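# Sort the reagents into the heating and cooling blocks

### The arm

A 7-joint arm with a two-finger parallel gripper is mounted at the origin on the work surface; the furniture and walls round the work are solid. World frame = base frame: x ahead of the robot, y to its left, z up, the work surface at z = 0. Lengths are in m, angles in rad, forces in N, time in s.
With the tool pointing down it reaches from about 0.35 to 0.9 m from the base axis. Payload 8.1 kg.
Tool frame: the origin (TCP) lies midway between the tips of the shut fingers; the grasp point (between the pads) lies 19 mm behind it; z points along the fingers, y is the line along which they close (so a half turn about z gives the same grasp; the last joint's range is limited). The gripper opens to 92 mm and grips with 3 to 60 N. Pads are 19 mm wide; open, the fingers measure 130 mm over their backs; the gripper's body (75 mm by 190 mm) begins 47 mm behind the grasp point.
Start: joints at [-1.268, 0.434, 0.025, 1.573, -0.012, 1.134, -0.075], TCP at [0.247, 0.574, 0.227] pointing down, gripper open.
Joint ranges: [-2.62, 2.62], [-0.44, 2.09], [-1.27, 1.32], [0.08, 2.57], [-1.32, 4.46], [0.12, 2], [-2.74, 2.74]. Speed limits (rad/s): [2.22, 2.22, 3.01, 3.01, 3.14, 3.14, 3.14].

### API

Orientations are given as a rotation vector (axis times angle).
In Python, from cell import arm gives the robot as it stands.
- The arm moves only by the tool carry_out, never from a script. Its arguments are lists of equal length, an entry for each row: "claw": the finger opening in cm, from 0 to 9.18; "delta_pos": the shift along the tool's x, y, z in cm, a list of three; "angular": the turn, a rotation vector about the tool's x, y, z in rad, a list of three. In form: {"claw": [claw, ...], "delta_pos": [[dx, dy, dz], ...], "angular": [[ax, ay, az], ...]}. A call has 1 to 20 rows; each row shifts and turns the commanded pose from where the row before left it, along the tool's axes as they then stand; what a row does not reach is not made up. A row lasts 1/10 s, in which the tool goes at most 50 mm and 8.59 degrees, less where a joint would pass 70% of its speed; a pose out of reach is approached as far as the arm can. A call with a gripper value outside its range is refused whole. The fingers move at their own pace and stop on an object; "force" is the grip in N (left out, the last holds). Time passes only in rows, so rows that do not move let the fingers close. It gives the time, the measured TCP pose, the force, the opening and the grip force at its end, in the units of the state.
- arm.observe(): the state, without advancing time (a new reading comes with each control period).
- arm.get_image(name): name is "side" or "top"; returns a dict with "frame" (420x560x3 uint8, red, green, blue), "mtx" (3x3 intrinsics, pixels), "T" (4x4, takes a point from camera to world coordinates). Camera axes: x right, y down, z forward; pixel columns grow to the right and rows downward; lengths in m; the calibration is good to about 2 mm. A picture is of the moment at which its call begins. There is no depth.
- arm.sign_off(): hands the job in; it is judged then, once.
Trained networks look in a picture, given as the dict that the camera call returned (one of the last four; its "shot" number tells which), for a name from the list of things; names that differ only in an ending like _2 or _b are one class to them, and where a whole thing is asked for, a point or a joint stands for the part that bears it (a point fixed in the world has none). Each returns a list of dicts, best first, with "conf" (0 to 1); they miss things now and then, are a little off and sometimes report something else, mostly with a low value. They report only what shows in the picture. A call takes as long as a camera call. They do not tell look-alikes from the thing itself.
- arm.look_for(label, picture): "centre" ([column, row] as shares, 0 to 1, of the picture: columns of its width, rows of its height, amid what is visible of it).
- arm.trace(label, picture): "region" (420x560 bool, what is visible of it) and "centre" ([column, row] as shares, 0 to 1, of the picture: columns of its width, rows of its height, amid what is visible of it).
- arm.place_of(label, picture): "centre" ([column, row] as shares, 0 to 1, of the picture: columns of its width, rows of its height: a listed point, or the origin of a listed thing).
The state is a dict: "clock": time; "joints": joint angles; "dq": joint speeds; "joint_efforts": joint torques, N m; "position": TCP position; "ee_rot": TCP orientation; "force": force on the tool from outside, world axes, zero at the start; "ft_torque": the same for the moment, N m; "width": opening from 0.0 (shut) to 1.0 (fully open); "gripper_force": force on a finger pad.
Only numpy, scipy, OpenCV 4.12 (cv2) and the standard library are available. Lean on these libraries where they do the work, as an engineer would, in place of code of your own. Each camera call takes 0.05 s, during which the arm holds its last target. There are 200 camera calls.

### The job

Set out the reagents for the assay: the two media bottles (blue label and pink) go into the wells of the red-banded heating block, one in each, either way round; the amber stain bottle, the green-capped vial and the yellow tube rack each go into the opening that fits them in the blue-banded cooling block. Seat each one on the floor of its opening, keep them upright throughout, and leave the film roll where it stands.

Things in the scene. Friction and masses are not known exactly. Their poses are not given: they have to be found in the camera images.
- blue_bottle: Reagent bottle with blue screw cap, white contents and blue-and-white label, 56 mm in diameter, 111 mm tall, about 0.15 kg, loose, standing. The cap is 32 mm in diameter, from 93 to 111 mm above the underside; the body is straight up to about 70 mm, then narrows to the neck. Origin at the centre of its underside, z up along its axis. A media bottle: belongs in the heating block.
- pink_bottle: Reagent bottle with blue screw cap, pink contents and red-and-white label; same shape, size and weight as the blue-label bottle (56 mm in diameter, 111 mm tall, cap 32 mm in diameter from 93 to 111 mm). Origin at the centre of its underside, z up along its axis. A media bottle: belongs in the heating block.
- amber_bottle: Small amber (light brown) stain bottle with black cap and dark label, 46 mm in diameter, 91 mm tall, about 0.12 kg, loose, standing. The cap is 26 mm in diameter, from 77 to 91 mm above the underside; the body is straight up to about 55 mm. Origin at the centre of its underside, z up along its axis. Belongs in the larger round well of the cooling block.
- vial: Small white vial with green cap, 26 mm in diameter, 54 mm tall, about 0.03 kg, loose, standing. The body is straight up to about 32 mm; the cap, from 46 to 54 mm, is 15 mm in diameter. Origin at the centre of its underside, z up along its axis. Belongs in the small round well of the cooling block.
- tube_rack: Yellow rack with blue microtubes standing in it, 58 mm (x) by 130 mm (y), 43 mm tall to the tube lids, about 0.16 kg, loose. Firm to grip across its 56 mm width (x from -29 to 27 mm) up to 34 mm above its underside. Origin at the centre of its underside, z up, y along its length; either way round will do. Belongs in the oblong recess of the cooling block.
- warm_block: Dry heating block for bottles: grey housing with a red band, 120 mm (x) by 190 mm (y), aluminium top 50 mm above the worktop, fixed. Two equal round wells, each 64 mm in diameter and 30 mm deep (floor 20 mm above the worktop) with a 4 mm chamfered mouth, at x = 0, y = +42.5 mm and x = 0, y = -42.5 mm. Origin at the centre of its underside, x away from its control panel, z up.
- cool_block: Cooling block, fixed: white housing, blue band, 122 mm (x) by 236 mm (y), aluminium top at 50 mm. Chamfered openings: rack recess, 66 (x) by 138 (y) mm, floor at 40 mm height, centre (0, 35.5) mm; amber bottle well, diameter 54, floor at 22, centre (21.75, -75); vial well, diameter 34, floor at 35, centre (-31.75, -75). Origin: centre of underside, x away from the control panel, z up.
- film_roll: Roll of white sealing film on a brown card core, 52 mm in diameter, 50 mm tall, loose, standing on end to the right of the blocks. Origin at the centre of its underside. Not part of the job: leave it where it stands.
Mind the look-alikes: they are no part of the job. Leave any purple look-alike of the pink_bottle alone. There is more than one size of the vial; the job needs the smaller.

How it is judged:
At the end, for the whole second after the job is handed in: Both media bottles in the warm block's wells, amber bottle, vial and rack in their openings of the cooling block: each within 10 mm in x and y and 5 mm of the floor, tilted under 0.1 rad (rack turned under 0.15), released, at rest; film roll within 30 mm of the start (((x of blue_bottle in the frame of warm_block between -0.01 and 0.01 m and y of blue_bottle in the frame of warm_block between 0.0325 and 0.0525 m and z of blue_bottle in the frame of warm_block between 0.014 and 0.025 m) or (x of blue_bottle in the frame of warm_block between -0.01 and 0.01 m and y of blue_bottle in the frame of warm_block between -0.0525 and -0.0325 m and z of blue_bottle in the frame of warm_block between 0.014 and 0.025 m)) and ((x of pink_bottle in the frame of warm_block between -0.01 and 0.01 m and y of pink_bottle in the frame of warm_block between 0.0325 and 0.0525 m and z of pink_bottle in the frame of warm_block between 0.014 and 0.025 m) or (x of pink_bottle in the frame of warm_block between -0.01 and 0.01 m and y of pink_bottle in the frame of warm_block between -0.0525 and -0.0325 m and z of pink_bottle in the frame of warm_block between 0.014 and 0.025 m)) and x of amber_bottle in the frame of cool_block between 0.0117 and 0.0318 m and y of amber_bottle in the frame of cool_block between -0.085 and -0.065 m and z of amber_bottle in the frame of cool_block between 0.016 and 0.027 m and x of vial in the frame of cool_block between -0.0418 and -0.0217 m and y of vial in the frame of cool_block between -0.085 and -0.065 m and z of vial in the frame of cool_block between 0.029 and 0.04 m and x of tube_rack in the frame of cool_block between -0.01 and 0.01 m and y of tube_rack in the frame of cool_block between 0.0255 and 0.0455 m and z of tube_rack in the frame of cool_block between 0.034 and 0.045 m and angle between the y axis of tube_rack and the y axis of cool_block, either way round below 0.15 rad and angle between each of blue_bottle, pink_bottle, amber_bottle, vial, tube_rack's own z axis and vertical below 0.1 rad and linear speed of each of blue_bottle, pink_bottle, amber_bottle, vial, tube_rack below 0.02 m/s and contact force between each of blue_bottle, pink_bottle, amber_bottle, vial, tube_rack and the fingers below 0.1 N and distance of film_roll from where it was at the start of the episode below 0.03 m); the robot touches nothing.
It fails at once if a bottle, the vial or the rack is tipped by more than about 35 degrees (angle between any of blue_bottle, pink_bottle, amber_bottle, vial, tube_rack's own z axis and vertical above 0.6 rad).
It fails at once if the film roll is moved by more than 30 mm or knocked over (distance of film_roll from where it was at the start of the episode above 0.03 m or angle between film_roll's own z axis and vertical above 0.5 rad).
It also fails if it takes over 115 s, if anything falls off the work surface, if the arm or the gripper's body presses on something with over 40 N, if the wrist force passes 120 N, or if a joint passes its speed limit or range.

## Working session

There is one attempt and no reset: what is moved stays moved. The work goes in short steps, Python scripts to look and compute and a tool call to move; the robot and the scene stay as the last step left them, time stands still between calls to the robot, and variables do not carry over. Pictures are saved under pics/ and viewed, at most 14 in all, crops included, and the job is handed in when it is done.

Besides the shell and the picture viewer there is one more tool, called after "Emit:" as name(argument=value, ...) on one line, values as JSON. carry_out: Moves the arm, as the interface text tells. Its arguments: {"type":"object","properties":{"claw":{"type":"array","items":{"type":"number"}},"delta_pos":{"type":"array","items":{"type":"array","items":{"type":"number"}}},"angular":{"type":"array","items":{"type":"array","items":{"type":"number"}}},"force":{"type":"number"}},"required":["claw","delta_pos","angular"]}

```bash
mkdir -p pics; ls
cat > h.py <<'E'
import numpy as np,cv2
from cell import arm
def save(n,im,box=None,scale=1):
    f=im["frame"]
    if box: f=f[box[1]:box[3],box[0]:box[2]]
    f=cv2.resize(f,None,fx=scale,fy=scale,interpolation=cv2.INTER_CUBIC)
    cv2.imwrite(f"pics/{n}.png",f[:,:,::-1])
def ray(im,px):
    d=np.linalg.inv(im["mtx"])@np.array([px[0],px[1],1.]); T=im["T"]
    return T[:3,3],T[:3,:3]@d
def onz(im,px,z):
    o,d=ray(im,px); return o+d*(z-o[2])/d[2]
def proj(im,p):
    T=im["T"]; c=T[:3,:3].T@(np.asarray(p,float)-T[:3,3]); q=im["mtx"]@c; return q[:2]/q[2]
def tri(a,pa,b,pb):
    o1,d1=ray(a,pa);o2,d2=ray(b,pb); A=np.stack([d1,-d2],1)
    s=np.linalg.lstsq(A,o2-o1,rcond=None)[0]; x=o1+d1*s[0];y=o2+d2*s[1]
    return (x+y)/2,np.linalg.norm(x-y)
E
python3 - <<'E'
from h import *
s=arm.observe();print({k:np.round(v,3) for k,v in s.items()})
a=arm.get_image("side");b=arm.get_image("top")
save("side0",a,scale=1.4);save("top0",b,scale=1.4)
for n,i in(("side",a),("top",b)):
    print(n,np.round(i["T"],3).tolist(),np.round(i["mtx"],1).tolist())
    for l in["blue_bottle","pink_bottle","amber_bottle","vial","tube_rack","warm_block","cool_block","film_roll"]:
        print(l,[(np.round(np.array(r["centre"])*[560,420],1).tolist(),round(r["conf"],2)) for r in arm.place_of(l,i)])
E
```

```text
pics
{'clock': np.float64(0.0), 'joints': array([-1.268,  0.435,  0.025,  1.574, -0.012,  1.134, -0.075]), 'dq': array([ 0.002,  0.001, -0.001,  0.001, -0.001,  0.   ,  0.001]), 'joint_efforts': array([-0.0000e+00, -6.6786e+01,  9.8500e-01, -3.1446e+01, -6.0000e-02,
        4.3000e-02,  0.0000e+00]), 'position': array([0.247, 0.574, 0.226]), 'ee_rot': array([-6.330e-01, -3.077e+00,  2.000e-03]), 'force': array([-0.103, -1.269, -0.682]), 'ft_torque': array([-0.049, -0.084, -0.005]), 'gripper_force': np.float64(0.0), 'width': np.float64(0.999)}
side [[0.956, -0.201, 0.215, 0.239], [-0.294, -0.615, 0.732, -0.743], [-0.015, -0.763, -0.647, 0.717], [0.0, 0.0, 0.0, 1.0]] [[413.3, 0.0, 289.2], [0.0, 413.3, 210.3], [0.0, 0.0, 1.0]]
blue_bottle [([264.4, 190.2], 0.86)]
pink_bottle [([284.3, 230.6], 0.66), ([216.4, 148.6], 0.62), ([281.7, 149.5], 0.6)]
amber_bottle [([285.8, 228.6], 0.83)]
vial [([294.9, 259.2], 0.63), ([306.5, 279.5], 0.53)]
tube_rack [([256.4, 161.9], 0.64)]
warm_block [([331.5, 182.3], 0.6)]
cool_block [([376.4, 261.9], 0.59), ([304.3, 280.8], 0.39)]
film_roll [([408.3, 321.6], 0.72)]
top [[-0.001, -0.992, 0.129, 0.327], [-1.0, 0.004, 0.02, 0.03], [-0.02, -0.129, -0.991, 1.156], [0.0, 0.0, 0.0, 1.0]] [[432.8, 0.0, 278.0], [0.0, 432.8, 207.4], [0.0, 0.0, 1.0]]
blue_bottle [([235.8, 220.6], 0.68)]
pink_bottle [([158.0, 181.2], 0.97), ([134.5, 255.9], 0.63)]
amber_bottle [([295.0, 218.1], 0.77)]
vial [([333.1, 219.5], 0.67), ([361.5, 219.4], 0.66)]
tube_rack [([180.9, 215.2], 0.65)]
warm_block [([238.6, 151.1], 0.71)]
cool_block [([356.2, 155.9], 0.87)]
film_roll []
```

View pics/side0.png

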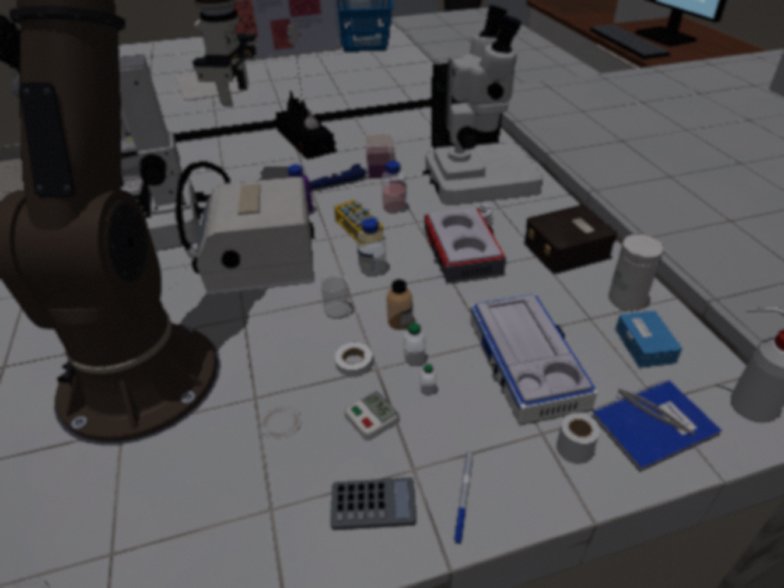

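View pics/top0.png

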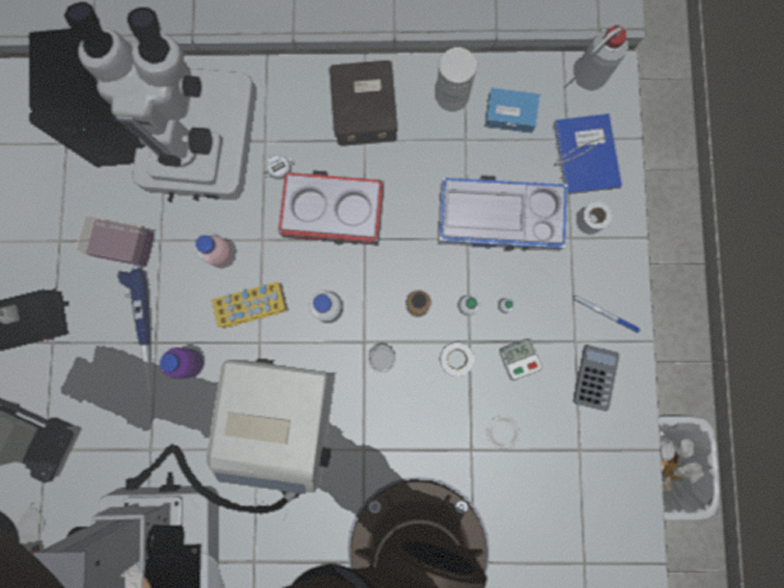

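The side view shows pink at about (281,140) and purple at (213,125), half hidden behind the white box. Blue is at (265,175), amber at (285,218), and the two vials at (296,245) and (306,270).

In the top view I see three cap-on-bottle candidates. Pink (152,178) has pink contents and is the one meant. Purple (129,260) is the look-alike, and blue is at (232,218). Of the two vials, (335,218) is the larger and (362,218) the smaller, so the smaller one is wanted.

Next I measure all of them and confirm in a crop.

Run:
```python
from h import *
a=arm.get_image("side");b=arm.get_image("top")
S=np.array([560,420])
for l in["blue_bottle","pink_bottle","amber_bottle","vial","tube_rack","warm_block","cool_block","film_roll"]:
    A=[np.array(r["centre"])*S for r in arm.place_of(l,a)];B=[np.array(r["centre"])*S for r in arm.place_of(l,b)]
    for p in A: print(l,"side z0",p.round(1),onz(a,p,0).round(4)[:2])
    for q in B: print(l,"top  z0",q.round(1),onz(b,q,0).round(4)[:2])
    for p in A:
        for q in B:
            x,e=tri(a,p,b,q)
            if e<.015: print("   tri",x.round(4),round(e,4))
save("topc",b,(90,115,440,285),2.28)
save("sidec",a,(230,100,430,250),4)
f=cv2.cvtColor(b["frame"],cv2.COLOR_RGB2HSV)
```

```text
blue_bottle side z0 [266.4 191. ] [0.4399 0.1692]
blue_bottle top  z0 [237.2 217.3] [0.4512 0.1627]
   tri [0.4447 0.1629 0.0048] 0.0121
pink_bottle side z0 [279.9 150.5] [0.5358 0.3633]
pink_bottle side z0 [216.  147.3] [0.342  0.4487]
pink_bottle top  z0 [135.3 258.7] [0.3409 0.4341]
pink_bottle top  z0 [158.8 182.1] [0.5485 0.3782]
   tri [ 0.546   0.3826 -0.0124] 0.0098
   tri [0.3406 0.4303 0.011 ] 0.0004
amber_bottle side z0 [284.  227.7] [0.4438 0.0067]
vial side z0 [296.7 255.1] [ 0.4452 -0.0947]
vial side z0 [306.6 281.8] [ 0.4412 -0.179 ]
vial side z0 [257.5 162. ] [0.451  0.3212]
vial top  z0 [335.5 218.1] [ 0.4482 -0.1011]
vial top  z0 [360.7 220.6] [ 0.4413 -0.1682]
   tri [ 0.4456 -0.1001  0.0058] 0.004
   tri [ 0.4303 -0.1558  0.0673] 0.0087
   tri [ 0.4611 -0.1116 -0.0852] 0.0082
   tri [ 0.4433 -0.1703 -0.011 ] 0.0019
tube_rack side z0 [256.5 160. ] [0.4506 0.333 ]
tube_rack top  z0 [181.1 216.3] [0.4544 0.3144]
   tri [0.4496 0.3113 0.0144] 0.0064
warm_block side z0 [327.9 176.8] [0.6303 0.1788]
warm_block side z0 [279.5 148.7] [0.5376 0.3743]
warm_block top  z0 [239.5 153.9] [0.6261 0.1583]
warm_block top  z0 [358.5 223.3] [ 0.434  -0.1622]
warm_block top  z0 [424.1 156.2] [ 0.6165 -0.3443]
   tri [0.6212 0.1564 0.0174] 0.0008
   tri [ 0.4065 -0.1107  0.3112] 0.0028
cool_block side z0 [375.2 257.2] [ 0.619 -0.158]
cool_block top  z0 [357.3 154.8] [ 0.6215 -0.1635]
   tri [ 0.6183 -0.1621  0.005 ] 0.0037
film_roll side z0 [408.8 321.4] [ 0.6048 -0.3396]
film_roll side z0 [282.5 232.6] [ 0.4351 -0.0097]
film_roll top  z0 [424.2 157.6] [ 0.6126 -0.3445]
   tri [ 0.6076 -0.3418  0.0032] 0.0084
```

View pics/topc.png

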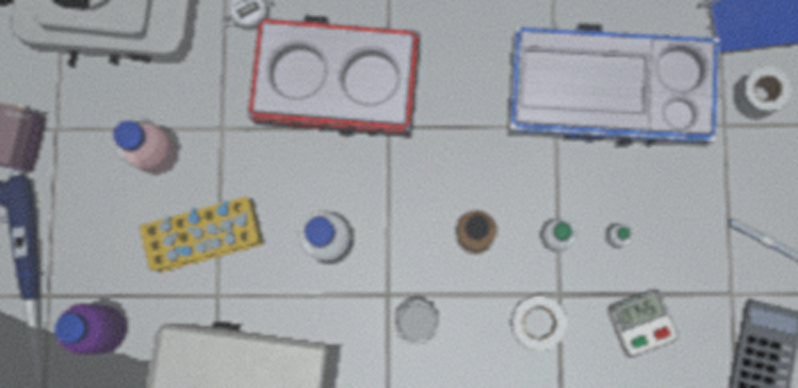

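View pics/sidec.png

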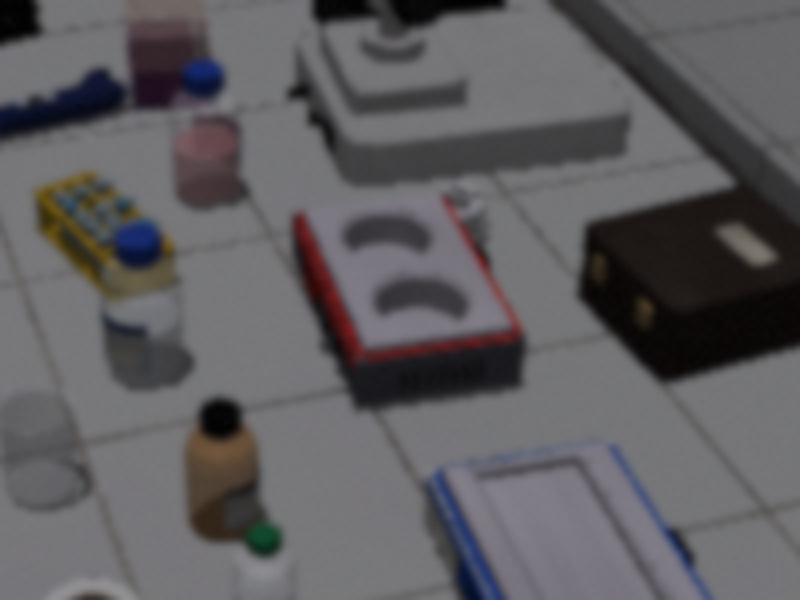

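The crops confirm the identities. Pink is at top px (152,178), next to the purple look-alike at (129,260). The smaller vial is at (361,218), and the larger one at (335,218) stays. Next I refine the positions: caps by colour from both views, blocks by fitting model edges.

```bash
cat > fit.py <<'E'
from h import *
from scipy.optimize import minimize
t=np.linspace(0,2*np.pi,60,endpoint=False)
def circ(x,y,r,z=.05): return np.c_[x+r*np.cos(t),y+r*np.sin(t),0*t+z]
def rect(x,y,w,h,z=.05):
    u=np.linspace(-.5,.5,40);o=0*u+.5
    return np.r_[np.c_[x+w*u,y+h*o],np.c_[x+w*u,y-h*o],np.c_[x+w*o,y+h*u],np.c_[x-w*o,y+h*u]]@np.eye(2,3)+[0,0,z]
M={"warm":np.r_[rect(0,0,.12,.19),circ(0,.0425,.034),circ(0,-.0425,.034)],
"cool":np.r_[rect(0,0,.122,.236),rect(0,.0355,.070,.142),circ(.02175,-.075,.029),circ(-.03175,-.075,.019)]}
def place(p,m):
    c,s=np.cos(p[2]),np.sin(p[2]); return m@np.array([[c,s,0],[-s,c,0],[0,0,1]])+[p[0],p[1],0]
def fit(ims,m,p0):
    D=[]
    for im in ims:
        g=cv2.resize(cv2.cvtColor(im["frame"],cv2.COLOR_RGB2LAB),None,fx=3,fy=3,interpolation=cv2.INTER_CUBIC)
        g=cv2.GaussianBlur(g,(0,0),2)
        e=np.max([cv2.Canny(np.ascontiguousarray(g[:,:,i]),15,40) for i in range(3)],0)
        D.append(cv2.distanceTransform(255-e,cv2.DIST_L2,5))
    def cost(p):
        c=0;w=place(p,m)
        for im,d in zip(ims,D):
            q=np.array([proj(im,x) for x in w])*3+1
            v=cv2.remap(d,q[None,:,0].astype(np.float32),q[None,:,1].astype(np.float32),cv2.INTER_LINEAR,borderValue=20)
            c+=np.minimum(v,10).mean()
        return c
    best=min((minimize(cost,[p0[0]+dx,p0[1]+dy,y],method="Nelder-Mead",options=dict(initial_simplex=[[p0[0]+dx,p0[1]+dy,y],[p0[0]+dx+.006,p0[1]+dy,y],[p0[0]+dx,p0[1]+dy+.006,y],[p0[0]+dx,p0[1]+dy,y+.05]])) for y in p0[2] for dx in(-.004,.004) for dy in (-.004,.004)),key=lambda r:r.fun)
    return best.x,best.fun
E
cat > m.py <<'E'
from fit import *
a=arm.get_image("side");b=arm.get_image("top")
for n,p in(("warm",(.621,.158,(-.06,-.12))),("cool",(.619,-.161,(0,-.06)))):
    for l,i in(("top",[b]),("side",[a]),("both",[a,b])):
        x,f=fit(i,M[n],p);print(n,l,x.round(4),round(f,2))
        if l=="both":
            for im,c in((a,(0,255,0)),(b,(0,255,0))):
                im.setdefault("o",cv2.resize(im["frame"],None,fx=3,fy=3))
                for w in place(x,M[n]): 
                    q=proj(im,w)*3+1; cv2.circle(im["o"],(int(q[0]),int(q[1])),1,c,-1)
def cen(im,c0,r,f):
    h=cv2.cvtColor(im["frame"],cv2.COLOR_RGB2HSV).astype(int);y,x=np.mgrid[:420,:560]
    m=f(h)&(abs(x-c0[0])<r)&(abs(y-c0[1])<r)
    k,lab,st,ce=cv2.connectedComponentsWithStats(m.astype(np.uint8)); j=1+np.argmax(st[1:,4]); return ce[j],st[j]
blue=lambda h:(h[...,0]>105)&(h[...,0]<128)&(h[...,1]>120)
green=lambda h:(h[...,0]>50)&(h[...,0]<95)&(h[...,1]>80)
black=lambda h:(h[...,2]<45)
yel=lambda h:(h[...,0]>15)&(h[...,0]<32)&(h[...,1]>110)
for n,ca,cb,r,f,z in(("blue",(264,160),(230,216),12,blue,.108),("pink",(281,119),(147,174),12,blue,.108),("amber",(285,204),(299,215),9,black,.089),("vial",(306,263),(363,217),8,green,.052),("bigvial",(296,234),(337,216),9,green,.07)):
    (pa,sa),(pb,sb)=cen(a,ca,r,f),cen(b,cb,r,f)
    x,e=tri(a,pa,b,pb);print(n,pa.round(1),sa[2:],pb.round(1),sb[2:],"tri",x.round(4),round(e,4),"top@z",onz(b,pb,z)[:2].round(4),"side@z",onz(a,pa,z)[:2].round(4))
h=cv2.cvtColor(b["frame"],cv2.COLOR_RGB2HSV).astype(int);y,x=np.mgrid[:420,:560]
m=(yel(h)&(abs(x-178)<35)&(abs(y-217)<25)).astype(np.uint8)
pts=np.argwhere(cv2.morphologyEx(m,cv2.MORPH_CLOSE,np.ones((5,5))))[:,::-1]
W=np.array([onz(b,p,.036)[:2] for p in pts]);R=cv2.minAreaRect((W*1000).astype(np.float32));print("rack top",R,W.mean(0).round(4))
ra=arm.trace("tube_rack",a)[0];m=ra["region"];m2=yel(cv2.cvtColor(a["frame"],cv2.COLOR_RGB2HSV).astype(int))&m
print("rack side centre",np.array(ra["centre"])*[560,420])
cv2.imwrite("pics/fit.png",cv2.resize(np.hstack([a["o"][350:950,850:1400],b["o"][330:720,560:1400][:, :]])[:, :] if 0 else np.vstack([b["o"][330:600,560:1360],a["o"][440:770,880:1680][:, :800]]),(800,600))[:,:,::-1])
E
python3 m.py
```

```text
warm top [ 0.631   0.1615 -0.0872] 1.01
warm side [ 0.6283  0.1682 -0.1085] 3.91
warm both [ 0.6307  0.1624 -0.1008] 5.47
cool top [ 0.6184 -0.1572 -0.0625] 1.8
cool side [ 0.6127 -0.1791 -0.0794] 3.88
cool both [ 0.6138 -0.1669 -0.0779] 6.84
blue [263.9 160.3] [11 11 90] [229.7 216. ] [11 11 93] tri [0.4409 0.1695 0.1039] 0.0047 top@z [0.4428 0.1686] side@z [0.4372 0.1635]
pink [279.7 118.8] [10  9 71] [145.9 173.9] [11 11 95] tri [0.5466 0.3807 0.1033] 0.0062 top@z [0.5487 0.3787] side@z [0.5411 0.3718]Traceback (most recent call last):
  File "m.py", line 20, in <module>
    (pa,sa),(pb,sb)=cen(a,ca,r,f),cen(b,cb,r,f)
                                  ~~~^^^^^^^^^^
  File "m.py", line 14, in cen
    k,lab,st,ce=cv2.connectedComponentsWithStats(m.astype(np.uint8)); j=1+np.argmax(st[1:,4]); return ce[j],st[j]
                                                                          ~~~~~~~~~^^^^^^^^^^
    return _wrapfunc(a, 'argmax', axis=axis, out=out, **kwds)
    return bound(*args, **kwds)
ValueError: attempt to get argmax of an empty sequence
```

```bash
sed -i 's/h\[...,2\]<45/h[...,2]<60/; s/("both",\[a,b\])/("both",[a,b])/; s/if l=="both"/if l!="both"/; s/in((a,(0,255,0)),(b,(0,255,0)))/in(((a,(0,255,0)) if l=="side" else (b,(0,255,0))),)/' m.py
python3 m.py
```

```text
warm top [ 0.6311  0.1614 -0.0862] 1.08
warm side [ 0.6281  0.1646 -0.098 ] 3.72
warm both [ 0.6308  0.1617 -0.0855] 5.28
cool top [ 0.6201 -0.1575 -0.089 ] 2.31
cool side [ 0.6137 -0.1684 -0.0737] 4.06
cool both [ 0.6137 -0.1669 -0.0767] 7.41
blue [263.8 160.3] [10 11 90] [229.7 216.1] [11 11 95] tri [0.4406 0.1695 0.1038] 0.0046 top@z [0.4425 0.1686] side@z [0.4369 0.1633]
pink [279.7 118.8] [10  9 71] [145.9 173.8] [11 11 96] tri [0.5468 0.3807 0.1033] 0.0064 top@z [0.5489 0.3787] side@z [0.5411 0.3718]
amber [284.5 204.4] [10 10 87] [296. 216.] [1 1 1] tri [0.4462 0.0062 0.0766] 0.001 top@z [0.4444 0.0065] side@z [ 0.4427 -0.0084]
vial [305.5 262.6] [ 6  6 23] [363.4 216.6] [ 4  4 13] tri [ 0.4445 -0.1664  0.0492] 0.0042 top@z [ 0.4463 -0.1664] side@z [ 0.4415 -0.1687]
bigvial [295.2 233.8] [ 9  8 49] [336.3 216. ] [ 6  7 34] tri [ 0.444  -0.0947  0.0706] 0.0041 top@z [ 0.4461 -0.0952] side@z [ 0.4421 -0.094 ]
rack top ((446.6219482421875, 315.3736572265625), (55.79207229614258, 127.20611572265625), 15.39603328704834) [0.4453 0.3172]
rack side centre [251.328 152.292]
```

View pics/fit.png

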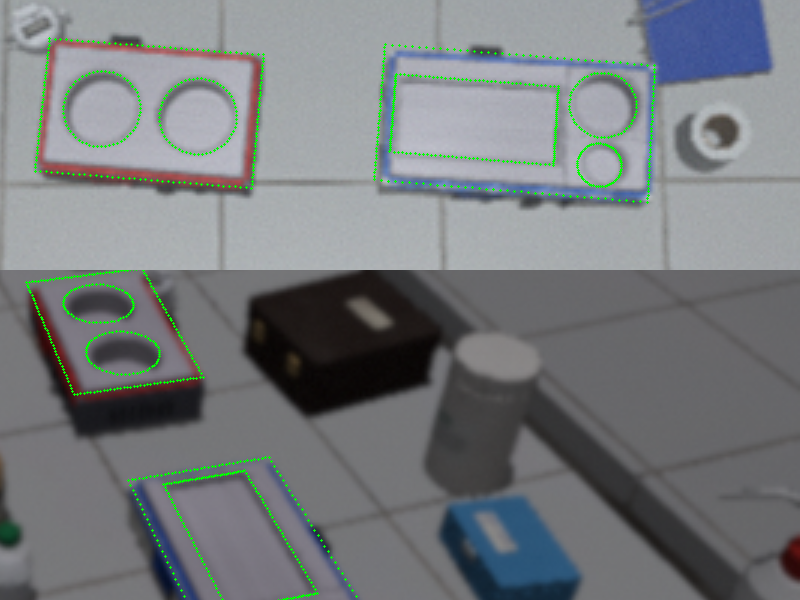

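Top: the warm wells fit well at px (222,150) and (258,152), but the cool outline slid left. I refit using the openings only, on averaged frames, with a free mouth size.

```bash
cat > m2.py <<'E'
from fit import *
def avg(n):
    I=[arm.get_image(n) for _ in range(6)];im=dict(I[0]);im["frame"]=np.mean([i["frame"] for i in I],0).round().astype(np.uint8);return im
a,b=avg("side"),avg("top")
o={"top":cv2.resize(b["frame"],None,fx=3,fy=3),"side":cv2.resize(a["frame"],None,fx=3,fy=3)}
for n,p in(("warm",(.631,.1615,(-.06,-.1))),("cool",(.619,-.163,(-.05,-.09)))):
    for l,i in(("top",b),("side",a)):
        res=[]
        for c in(0,.002,.004):
            m=np.r_[circ(0,.0425,.032+c),circ(0,-.0425,.032+c)] if n=="warm" else np.r_[rect(0,.0355,.066+2*c,.138+2*c),circ(.02175,-.075,.027+c),circ(-.03175,-.075,.017+c)]
            x,f=fit([i],m,p);res.append((f,x,m));print(n,l,c,x.round(4),round(f,2))
        f,x,m=min(res,key=lambda r:r[0])
        for w in place(x,m):
            q=proj(i,w)*3+1;cv2.circle(o[l],(int(q[0]),int(q[1])),1,(0,255,0),-1)
cv2.imwrite("pics/fit2.png",np.vstack([o["top"][360:600,580:1380],o["side"][440:800,850:1650]])[:,:,::-1])
h=cv2.cvtColor(b["frame"],cv2.COLOR_RGB2HSV).astype(int);y,x=np.mgrid[:420,:560]
R=((abs(x-297)<14)&(abs(y-217)<14)); v=h[...,2]; print(v[205:230,285:312:2])
E
python3 m2.py
```

```text
warm top 0 [ 0.6296  0.1654 -0.102 ] 1.34
warm top 0.002 [ 0.6304  0.1624 -0.0927] 1.06
warm top 0.004 [ 0.6304  0.1622 -0.0994] 2.02
warm side 0 [ 0.6268  0.1563 -0.091 ] 2.57
warm side 0.002 [ 0.6263  0.1536 -0.0927] 3.12
warm side 0.004 [ 0.6255  0.151  -0.0887] 3.7
cool top 0 [ 0.618  -0.1569 -0.0345] 1.76
cool top 0.002 [ 0.6225 -0.1571 -0.0494] 1.83
cool top 0.004 [ 0.6201 -0.1527 -0.0672] 1.8
cool side 0 [ 0.616  -0.1671 -0.0813] 4.6
cool side 0.002 [ 0.6071 -0.1771 -0.0697] 4.24
cool side 0.004 [ 0.6041 -0.1783 -0.0219] 3.34
[[182 182 181 182 181 183 185 184 183 182 182 180 182 181]
 [182 181 183 182 183 180 174 170 176 184 182 181 182 181]
 [182 182 182 184 181 158 145 132 147 175 182 181 181 182]
 [181 182 183 183 155 128 116 102 112 145 180 184 182 183]
 [183 183 184 174 121 113  96  79  90 118 158 185 182 182]
 [182 182 183 143 110  99  74  68  71  98 133 178 182 183]
 [182 183 181 116 114  85  67  64  66  82 113 165 183 182]
 [182 184 180 113 113  71  66  66  64  77 109 154 184 182]
 [183 182 174 112 109  66  66  66  65  69 108 138 184 182]
 [183 185 156 110 104  67  65 
[... 214 characters left out ...]
6 163 112 119  90  64  67  66 102 122 146 183 183]
 [184 185 166 107 120 106  79  69  86 118 122 162 185 183]
 [184 186 170 104 121 119 110  98 110 121 121 171 185 184]
 [182 184 178 112 112 122 121 118 121 119 130 180 186 183]
 [183 186 186 135  98 114 120 124 119 114 146 184 185 185]
 [186 186 186 161 104 103 113 121 110 105 161 187 185 185]
 [185 184 187 181 134 106 102 105 105 122 176 187 184 185]
 [186 186 185 186 166 134 107 106 127 166 187 184 185 185]
 [185 186 186 185 182 162 145 144 161 185 186 186 187 184]
 [184 187 185 184 185 182 181 180 184 188 186 185 185 186]
 [187 186 184 186 184 185 187 187 187 187 187 188 187 186]
 [184 185 185 186 184 184 186 186 186 186 186 185 186 185]]
```

View pics/fit2.png

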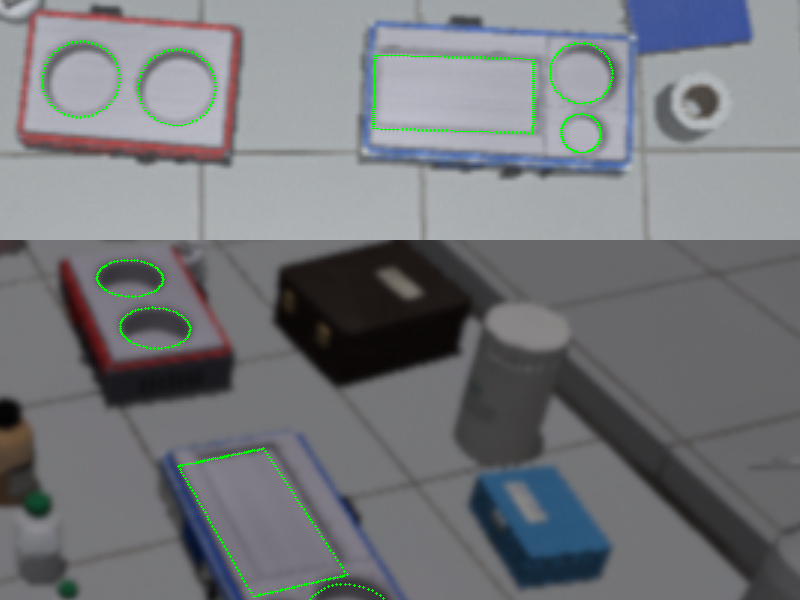

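The cool fit is still poor: the recess is really at px (330..377,141..165). I use the aluminium plate inside the coloured band instead.

```bash
cat > m3.py <<'E'
from fit import *
a,b=arm.get_image("side"),arm.get_image("top")
def plate(im,n,c0):
    g=cv2.resize(im["frame"],None,fx=4,fy=4,interpolation=cv2.INTER_CUBIC)
    h=cv2.cvtColor(g,cv2.COLOR_RGB2HSV).astype(int)
    hue=h[...,0]; col=((hue<12)|(hue>165))&(h[...,1]>75) if n=="warm" else (hue>100)&(hue<130)&(h[...,1]>75)
    yy,xx=np.mgrid[:g.shape[0],:g.shape[1]]
    q=proj(im,(*c0,.05))*4
    col&=(abs(xx-q[0])<260)&(abs(yy-q[1])<240)
    k=cv2.morphologyEx(col.astype(np.uint8),cv2.MORPH_CLOSE,np.ones((9,9)))
    n_,lab,st,_=cv2.connectedComponentsWithStats(1-k,connectivity=4)
    r=(lab==lab[int(q[1]),int(q[0])]).astype(np.uint8)
    cs,_=cv2.findContours(r,cv2.RETR_EXTERNAL,cv2.CHAIN_APPROX_NONE);c=max(cs,key=cv2.contourArea)[:,0]
    W=np.array([onz(im,(p+.5)/4-.5,.05)[:2] for p in c])*1000
    return cv2.minAreaRect(W.astype(np.float32)),(W.min(0)),W.max(0),r
for n,c in(("warm",(.63,.162)),("cool",(.619,-.163))):
    for l,i in(("top",b),("side",a)):
        R,lo,hi,r=plate(i,n,c);print(n,l,np.round(R[0],1),np.round(R[1],1),round(R[2],2),r.sum())
E
python3 m3.py
```

```text
warm top [632.5 162.6] [177.1 107.2] 84.76 42309
warm side [480.6 805.9] [2560.6 3520.1] 69.23 3751843
cool top [ 619.5 -160.7] [223.6 109.7] 86.26 55280
cool side [480.6 805.9] [2560.6 3520.1] 69.23 3746135
```

```bash
cat > m4.py <<'E'
from fit import *
from scipy.optimize import least_squares
from m3 import a,b
def cen(im,c0,r,f,s=4):
    g=cv2.resize(im["frame"],None,fx=s,fy=s,interpolation=cv2.INTER_CUBIC)
    h=cv2.cvtColor(g,cv2.COLOR_RGB2HSV).astype(int);y,x=np.mgrid[:420*s,:560*s]
    m=f(h)&(np.hypot(x-c0[0]*s,y-c0[1]*s)<r*s)
    k,lab,st,ce=cv2.connectedComponentsWithStats(m.astype(np.uint8)); j=1+np.argmax(st[1:,4]); return (ce[j]+.5)/s-.5,st[j][4]/s/s
def hullc(im,x,y,r,z0,z1):
    P=np.array([proj(im,p) for p in np.r_[circ(x,y,r,z0),circ(x,y,r,z1)]]).astype(np.float32)
    m=cv2.moments(cv2.convexHull(P)); return np.array([m["m10"],m["m01"]])/m["m00"],m["m00"]
blue=lambda h:(h[...,0]>105)&(h[...,0]<128)&(h[...,1]>100)
green=lambda h:(h[...,0]>50)&(h[...,0]<95)&(h[...,1]>60)
dark=lambda h:(h[...,2]<85)
darks=lambda h:(h[...,2]<50)
def allc():
  for n,ca,cb,r,f,fs,rad,z in(("blue",(264,160),(230,216),12,blue,blue,.016,(.093,.111)),("pink",(281,119),(147,174),12,blue,blue,.016,(.093,.111)),("amber",(285,204),(299,214),11,dark,darks,.013,(.077,.091)),("vial",(306,263),(363,217),8,green,green,.0075,(.046,.054))):
    for l,im,c,ff in(("top",b,cb,f),("side",a,ca,fs)):
        p,A=cen(im,c,r,ff);x0=onz(im,p,z[1])[:2]
        s=least_squares(lambda q:hullc(im,*q,rad,*z)[0]-p,x0,x_scale=.01,diff_step=1e-4).x
        print(n,l,p.round(1),"area",A,"model",round(hullc(im,*s,rad,*z)[1],0),"xy",s.round(4))
allc()
g=a["frame"];h=cv2.cvtColor(g,cv2.COLOR_RGB2HSV).astype(int)
for n,P in(("warm",(.631,.1625,-.092)),("cool",(.6195,-.1607,-.065))):
    m=rect(0,0,.108,.177 if n=="warm" else .224)
    for w in place(P,m)[::20]:
        q=proj(a,w);print(n,q.round(1),end=" ")
    print()
    m=M[n][160:]
    for im in(a,b):
        im.setdefault("o",cv2.resize(im["frame"],None,fx=3,fy=3,interpolation=cv2.INTER_CUBIC))
        for w in np.r_[place(P,m),place(P,rect(0,0,.108,.177 if n=="warm" else .224))]:
            q=proj(im,w)*3+1;cv2.circle(im["o"],(int(q[0]),int(q[1])),1,(0,255,0),-1)
cv2.imwrite("pics/fit3.png",np.vstack([b["o"][360:600,580:1380],a["o"][500:860,850:1650]])[:,:,::-1])
E
python3 m4.py|grep -v " top \[6"
```

```text
warm side [480.6 805.9] [2560.6 3520.1] 69.23 3751740
cool top [ 619.6 -160.5] [223.1 109.5] 86.28 55244
cool side [480.6 805.9] [2560.6 3520.1] 69.23 3746112
blue top [229.7 216.1] area 109.25 model 148.0 xy [0.443  0.1694]
blue side [263.9 160.2] area 99.5625 model 129.0 xy [0.4392 0.1727]
pink top [145.9 173.8] area 111.5625 model 161.0 xy [0.5501 0.3804]
pink side [279.9 118.8] area 77.0 model 93.0 xy [0.5446 0.3828]
amber top [298.9 214.2] area 84.5 model 92.0 xy [ 0.4493 -0.0008]
amber side [284.7 204.4] area 79.0 model 107.0 xy [ 0.4448 -0.0025]
vial top [363.2 216.8] area 16.75 model 31.0 xy [ 0.4459 -0.1661]
vial side [305.4 262.5] area 26.0625 model 45.0 xy [ 0.4421 -0.1666]
warm [305.3 151.7] warm [323.2 149.4] warm [320.8 186.5] warm [340.7 183.7] warm [359.4 181.1] warm [348.9 162.8] warm [320.8 186.5] warm [312.4 167.7] 
cool [340.  215.3] cool [361.4 211.7] cool [375.3 284.9] cool [400.4 279.8] cool [423.7 275. ] cool [400.1 237.9] cool [375.3 284.9] cool [355.6 246.1]
```

View pics/fit3.png

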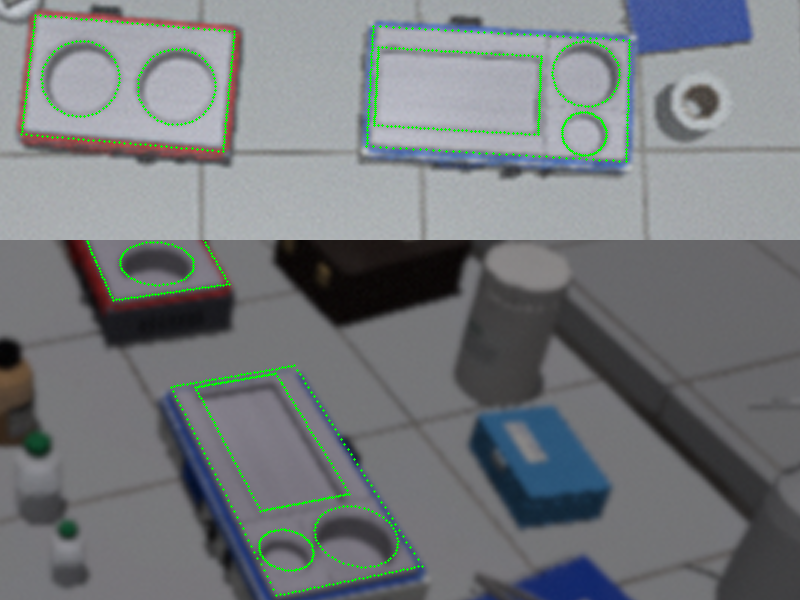

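In the top view all wells, the recess and both plates sit inside the green model outlines, and the side view agrees to about 4 mm. The two cameras differ by a constant offset of about (-4, +2) mm, so I use the mean.

| Item | x (m) | y (m) | Yaw |
|---|---|---|---|
| pink | .547 | .3815 | – |
| blue | .441 | .171 | – |
| amber | .447 | -.0015 | – |
| vial | .444 | -.166 | – |
| rack | .4446 | .3164 | 15.4° |
| warm block | .629 | .1635 | -.092 rad |
| cool block | .6175 | -.160 | -.065 rad |

First I turn the tool so that its y axis lies along world y, then go above pink.

Emit:
carry_out(claw=[8.5, 8.5, 8.5, 8.5, 8.5, 8.5, 8.5, 8.5, 8.5, 8.5, 8.5, 8.5, 8.5, 8.5, 8.5], delta_pos=[[0, 0, 0], [0, 0, 0], [0, 0, 0], [-3, -1.92, 0], [-3, -1.92, 0], [-3, -1.92, 0], [-3, -1.92, 0], [-3, -1.92, 0], [-3, -1.92, 0], [-3, -1.92, 0], [-3, -1.92, 0], [-3, -1.92, 0], [-3, -1.92, 0], [0, 0, 0], [0, 0, 0]], angular=[[0, 0, -0.136], [0, 0, -0.136], [0, 0, -0.135], [0, 0, 0], [0, 0, 0], [0, 0, 0], [0, 0, 0], [0, 0, 0], [0, 0, 0], [0, 0, 0], [0, 0, 0], [0, 0, 0], [0, 0, 0], [0, 0, 0], [0, 0, 0]], force=20)

```text
clock: 4.35
position: [0.5477, 0.3817, 0.2265]
ee_rot: [-0.002, -3.141, 0.0]
force: [-0.1, 0.3, -1.3]
width: 0.925
gripper_force: 0.0
```

```bash
cat >> h.py <<'E'
from scipy.spatial.transform import Rotation as Ro
def go(tgt,yaw=None):
    """print tool-axis deltas (cm) from here to tgt; yaw = world angle (deg) of tool y"""
    s=arm.observe();R=Ro.from_rotvec(s["ee_rot"]).as_matrix()
    y=np.degrees(np.arctan2(R[1,1],R[0,1]));dy=0 if yaw is None else (yaw-y+90)%180-90
    c,n=np.cos(np.radians(dy)),np.sin(np.radians(dy));Rn=np.array([[c,-n,0],[n,c,0],[0,0,1]])@R
    print("t",round(s["clock"],2),"pos",np.round(s["position"],4),"yaw",round(y,2),"tilt",np.round(R[:2,2],4),"w",round(s["width"]*9.2,2),"gf",round(s["gripper_force"],1),"F",np.round(s["force"],1),"j7",round(s["joints"][6],2))
    print("turn tool z",round(-np.radians(dy),4),"then delta cm",np.round(Rn.T@(np.array(tgt)-s["position"])*100,2), "without turn",np.round(R.T@(np.array(tgt)-s["position"])*100,2))
E
python3 - <<'E'
from h import *
go((.547,.3815,.034),90)
a=arm.get_image("side");b=arm.get_image("top");save("p1",a,(150,20,430,230),2.8)
p=arm.observe()["position"];print(proj(a,p),proj(b,p))
E
```

```text
t 4.35 pos [0.5477 0.3817 0.2265] yaw 89.94 tilt [-0.0002 -0.0002] w 8.51 gf 0.0 F [-0.1  0.3 -1.3] j7 0.89
turn tool z -0.0011 then delta cm [ 0.06 -0.02 19.25] without turn [ 0.06 -0.02 19.25]
[278.99487128  79.93428649] [126.32771969 164.04083957]
```

View pics/p1.png

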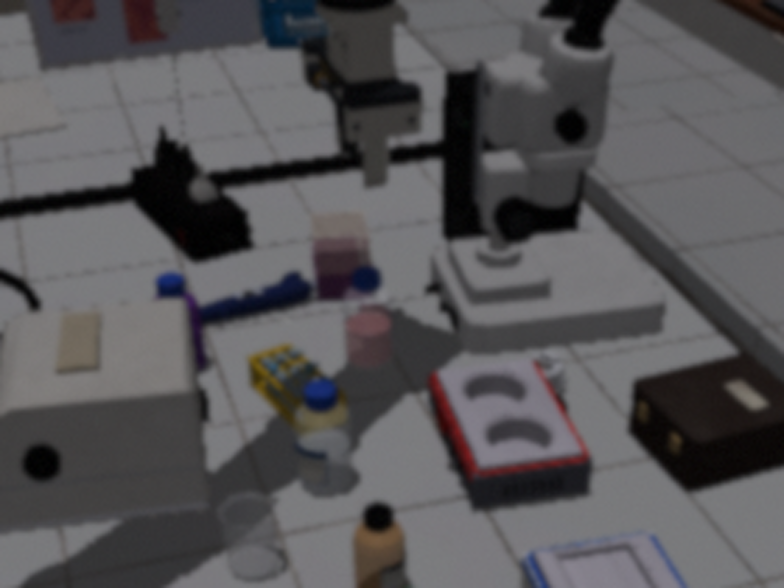

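The open gripper is above pink (near finger tip at px (284,85), pink cap at (281,119)), with the microscope clear. Down to grip.

Emit:
carry_out(claw=[8.5, 8.5, 8.5, 8.5, 8.5, 8.5, 8.5, 8.5, 8.5, 5, 5, 5, 5, 5, 5], delta_pos=[[0.06, 0, 3], [0, 0, 3], [0, 0, 3], [0, 0, 3], [0, 0, 2.5], [0, 0, 2], [0, 0, 1.5], [0, 0, 1.2], [0, 0, 0], [0, 0, 0], [0, 0, 0], [0, 0, 0], [0, 0, 0], [0, 0, 0], [0, 0, 0]], angular=[[0, 0, 0], [0, 0, 0], [0, 0, 0], [0, 0, 0], [0, 0, 0], [0, 0, 0], [0, 0, 0], [0, 0, 0], [0, 0, 0], [0, 0, 0], [0, 0, 0], [0, 0, 0], [0, 0, 0], [0, 0, 0], [0, 0, 0]], force=25)

```text
clock: 5.95
position: [0.5469, 0.3822, 0.0354]
ee_rot: [-0.001, 3.141, -0.0]
force: [-0.9, -1.7, 6.9]
width: 0.591
gripper_force: 25.0
```

Run:
```python
from h import *
go((.629,.1635,.23))
c,s=np.cos(-.092),np.sin(-.092)
for y in(.0425,-.0425): print("warm",.629-s*y,.1635+c*y)
c,s=np.cos(-.065),np.sin(-.065)
for n,x,y in(("rack",0,.0355),("amber",.02175,-.075),("vial",-.03175,-.075)): print(n,.6175+c*x-s*y,-.160+s*x+c*y)
```

```text
t 5.95 pos [0.5469 0.3822 0.0354] yaw 90.04 tilt [ 0.0008 -0.    ] w 5.44 gf 25.0 F [-0.9 -1.7  6.9] j7 0.89
turn tool z -0.0 then delta cm [ -8.21 -21.88 -19.46] without turn [ -8.21 -21.88 -19.46]
warm 0.6329044866271101 0.20582026682546695
warm 0.6250955133728899 0.12117973317453305
rack 0.6198058754786349 -0.12457496734966882
amber 0.6343325013872422 -0.2362543729700041
vial 0.5809454803508276 -0.23277932119234324
```

Gripped at 54 mm. I lift, go over the left warm well, and stop with the bottle still above the block.

Emit:
carry_out(claw=[5, 5, 5, 5, 5, 5, 5, 5, 5, 5, 5, 5, 5, 5, 5], delta_pos=[[0, 0, -1], [0, 0, -2.5], [0, 0, -3], [0, 0, -3], [0, 0, -2.5], [0, 0, -1], [-1.23, -2.52, 0], [-1.23, -2.52, 0], [-1.23, -2.52, 0], [-1.23, -2.52, 0], [-1.23, -2.52, 0], [-1.23, -2.52, 0], [-1.23, -2.52, 0], [0, 0, 0], [0, 0, 0]], angular=[[0, 0, 0], [0, 0, 0], [0, 0, 0], [0, 0, 0], [0, 0, 0], [0, 0, 0], [0, 0, 0], [0, 0, 0], [0, 0, 0], [0, 0, 0], [0, 0, 0], [0, 0, 0], [0, 0, 0], [0, 0, 0], [0, 0, 0]])

```text
clock: 7.45
position: [0.6325, 0.2055, 0.164]
ee_rot: [-0.001, -3.14, 0.0]
force: [-0.3, 1.0, -0.9]
width: 0.59
gripper_force: 24.9
```

Run:
```python
from h import *
go((.6329,.2058,.0555))
b=arm.get_image("top");a=arm.get_image("side");save("p2",a,(230,60,430,210),4)
p=arm.observe()["position"]
print("cap expected",proj(a,p+[0,0,-.0354+.102]),"bottom",proj(a,p-[0,0,.0354]))
```

```text
t 7.45 pos [0.6325 0.2055 0.164 ] yaw 89.97 tilt [-0.0012 -0.0002] w 5.43 gf 24.9 F [-0.3  1.  -0.9] j7 1.19
turn tool z -0.0 then delta cm [-0.06  0.03 10.85] without turn [-0.06  0.03 10.85]
cap expected [328.41613991  99.59856198] bottom [326.74258296 133.60409725]
```

View pics/p2.png

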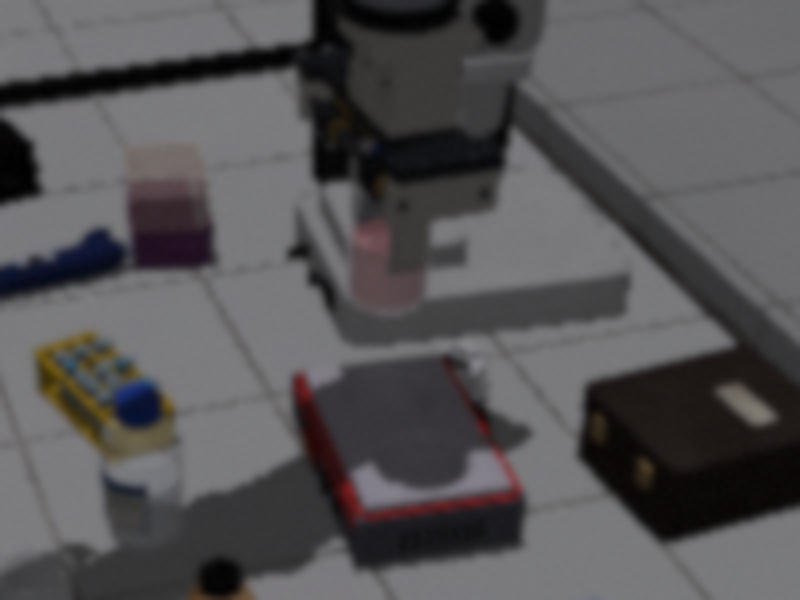

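Pink hangs upright, with its bottom centre at px (327,134) against a predicted (326.7,133.6). I lower it into the well.

Emit:
carry_out(claw=[5, 5, 5, 5, 5, 5, 5, 5, 5], delta_pos=[[-0.06, 0.03, 2], [0, 0, 2.5], [0, 0, 2], [0, 0, 1], [0, 0, 1], [0, 0, 1], [0, 0, 0.8], [0, 0, 0.4], [0, 0, 0]], angular=[[0, 0, 0], [0, 0, 0], [0, 0, 0], [0, 0, 0], [0, 0, 0], [0, 0, 0], [0, 0, 0], [0, 0, 0], [0, 0, 0]])

```text
clock: 8.45
position: [0.633, 0.2066, 0.0573]
ee_rot: [0.002, -3.141, 0.0]
force: [0.1, -0.3, -0.9]
width: 0.588
gripper_force: 24.9
```

Run:
```python
from h import *
go((.6329,.2058,.0555))
```

```text
t 8.45 pos [0.633  0.2066 0.0573] yaw 90.06 tilt [-0.0006 -0.0001] w 5.41 gf 24.9 F [ 0.1 -0.3 -0.9] j7 1.19
turn tool z -0.0 then delta cm [ 0.01 -0.08  0.18] without turn [ 0.01 -0.08  0.18]
```

Free of contact at 1.8 mm above the floor, so it is inside the well. I lower it the rest, release and go up.

Emit:
carry_out(claw=[5, 5, 6.6, 7.2, 7.2, 7.2, 7.2, 7.2, 7.2, 7.2, 7.2], delta_pos=[[0, 0, 0.2], [0, 0, 0], [0, 0, 0], [0, 0, 0], [0, 0, 0], [0, 0, -1.5], [0, 0, -3], [0, 0, -4], [0, 0, -4], [0, 0, -3.5], [0, 0, -1]], angular=[[0, 0, 0], [0, 0, 0], [0, 0, 0], [0, 0, 0], [0, 0, 0], [0, 0, 0], [0, 0, 0], [0, 0, 0], [0, 0, 0], [0, 0, 0], [0, 0, 0]])

```text
clock: 9.55
position: [0.6352, 0.2072, 0.2319]
ee_rot: [-0.002, 3.134, 0.005]
force: [-0.0, 0.7, -0.0]
width: 0.783
gripper_force: 0.0
```

Run:
```python
from h import *
go((.4405,.171,.22),90)
```

```text
t 9.55 pos [0.6352 0.2072 0.2319] yaw 90.06 tilt [0.0074 0.0031] w 7.2 gf 0.0 F [-0.   0.7 -0. ] j7 1.19
turn tool z 0.001 then delta cm [19.48 -3.63  1.04] without turn [19.49 -3.61  1.04]
```

Emit:
carry_out(claw=[8.2, 8.2, 8.2, 8.2, 8.2, 8.2, 8.2, 8.2], delta_pos=[[3.2, -0.6, 0], [3.2, -0.6, 0], [3.2, -0.6, 0], [3.2, -0.6, 0], [3.2, -0.6, 0], [3.25, -0.55, 0], [0, 0, 0], [0, 0, 0]], angular=[[0, 0, 0], [0, 0, 0], [0, 0, 0], [0, 0, 0], [0, 0, 0], [0, 0, 0], [0, 0, 0], [0, 0, 0]])

```text
clock: 10.35
position: [0.4407, 0.1709, 0.2265]
ee_rot: [-0.002, 3.14, 0.001]
force: [0.3, 0.1, 0.6]
width: 0.898
gripper_force: 0.0
```

Run:
```python
from h import *
go((.4405,.1715,.035),90)
a=arm.get_image("side");save("p3",a,(230,60,430,210),4)
```

```text
t 10.35 pos [0.4407 0.1709 0.2265] yaw 90.09 tilt [0.0012 0.0006] w 8.26 gf 0.0 F [0.3 0.1 0.6] j7 1.09
turn tool z 0.0016 then delta cm [ 0.04  0.05 19.15] without turn [ 0.04  0.05 19.15]
```

View pics/p3.png

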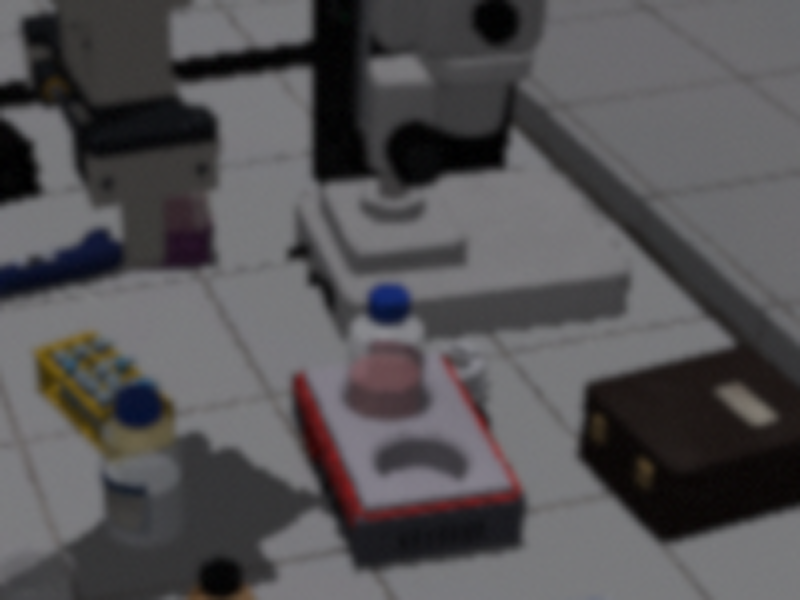

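Pink is seated upright in the left well at px (327,150). I go down on blue (265,175).

Emit:
carry_out(claw=[8.2, 8.2, 8.2, 8.2, 8.2, 8.2, 8.2, 8.2, 8.2, 5, 5, 5, 5, 5], delta_pos=[[0.04, 0.05, 3], [0, 0, 3], [0, 0, 3], [0, 0, 3], [0, 0, 2.5], [0, 0, 2], [0, 0, 1.5], [0, 0, 1.15], [0, 0, 0], [0, 0, 0], [0, 0, 0], [0, 0, 0], [0, 0, 0], [0, 0, 0]], angular=[[0, 0, 0], [0, 0, 0], [0, 0, 0], [0, 0, 0], [0, 0, 0], [0, 0, 0], [0, 0, 0], [0, 0, 0], [0, 0, 0], [0, 0, 0], [0, 0, 0], [0, 0, 0], [0, 0, 0], [0, 0, 0]])

```text
clock: 11.8
position: [0.4408, 0.1712, 0.0348]
ee_rot: [-0.001, 3.141, 0.0]
force: [-0.2, -2.8, 6.4]
width: 0.594
gripper_force: 25.0
```

Run:
```python
from h import *
go((.625,.1212,.2),-5.3)
```

```text
t 11.8 pos [0.4408 0.1712 0.0348] yaw 90.05 tilt [0.001  0.0002] w 5.46 gf 25.0 F [-0.2 -2.8  6.4] j7 1.08
turn tool z -1.4775 then delta cm [  3.26 -18.8  -16.53] without turn [-18.43  -5.02 -16.51]
```

Emit:
carry_out(claw=[5, 5, 5, 5, 5, 5, 5, 5, 5, 5, 5, 5, 5, 5], delta_pos=[[0, 0, -1], [0, 0, -2.5], [0, 0, -3], [0, 0, -3], [0, 0, -2.5], [0, 0, -1], [-2.63, -0.72, 0], [-2.63, -0.72, 0], [-2.63, -0.72, 0], [-2.63, -0.72, 0], [-2.63, -0.72, 0], [-2.63, -0.72, 0], [-2.65, -0.7, 0], [0, 0, 0]], angular=[[0, 0, 0], [0, 0, 0], [0, 0, 0], [0, 0, 0], [0, 0, 0], [0, 0, 0], [0, 0, 0], [0, 0, 0], [0, 0, 0], [0, 0, 0], [0, 0, 0], [0, 0, 0], [0, 0, 0], [0, 0, 0]])

```text
clock: 13.2
position: [0.6272, 0.1193, 0.1631]
ee_rot: [0.002, 3.141, -0.002]
force: [0.4, -0.3, -2.0]
width: 0.595
gripper_force: 25.0
```

Emit:
carry_out(claw=[5, 5, 5, 5, 5, 5, 5, 5, 5, 5, 5, 5, 5, 5], delta_pos=[[0, 0, 0], [0, 0, 0], [0, 0, 0], [0, 0, 0], [0, 0, 0], [0, 0, 0], [0, 0, 0], [0, 0, 0], [0, 0, 0], [0, 0, 0], [0, 0, 0], [0, 0, 0], [0, 0, 0], [0, 0, 0]], angular=[[0, 0, 0.139], [0, 0, 0.139], [0, 0, 0.139], [0, 0, 0.139], [0, 0, 0.139], [0, 0, 0.139], [0, 0, 0.139], [0, 0, 0.139], [0, 0, 0.139], [0, 0, 0.139], [0, 0, 0.139], [0, 0, 0.135], [0, 0, 0], [0, 0, 0]])

```text
clock: 14.6
position: [0.624, 0.1218, 0.1637]
ee_rot: [-2.316, -2.122, 0.002]
force: [0.1, -0.1, -1.3]
width: 0.59
gripper_force: 25.0
```

Run:
```python
from h import *
go((.625,.1212,.0548),-5.3)
a=arm.get_image("side");save("p4",a,(230,60,430,210),4)
p=arm.observe()["position"]
print("bottom",proj(a,p-[0,0,.0348]))
```

```text
t 14.6 pos [0.624  0.1218 0.1637] yaw -5.02 tilt [-0.0012 -0.0002] w 5.43 gf 25.0 F [ 0.1 -0.1 -1.3] j7 -0.12
turn tool z 0.0049 then delta cm [-0.04  0.12 10.89] without turn [-0.04  0.12 10.89]
bottom [335.73513188 149.53379618]
```

View pics/p4.png

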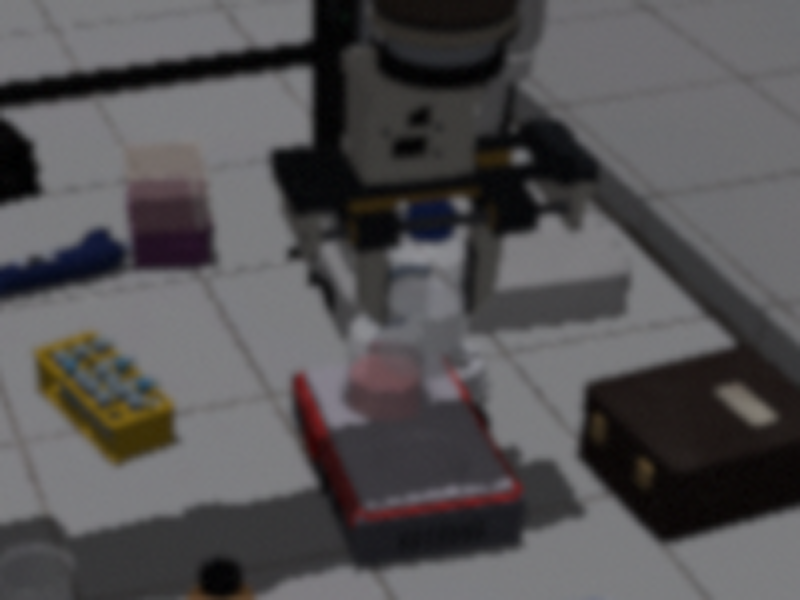

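Blue hangs upright with its bottom near px (337,148), where predicted. Lowering.

Emit:
carry_out(claw=[5, 5, 5, 5, 5, 5, 5, 5, 5, 5], delta_pos=[[-0.04, 0.1, 2], [0, 0, 2.5], [0, 0, 2], [0, 0, 1], [0, 0, 1], [0, 0, 1], [0, 0, 0.8], [0, 0, 0.5], [0, 0, 0], [0, 0, 0]], angular=[[0, 0, 0], [0, 0, 0], [0, 0, 0], [0, 0, 0], [0, 0, 0], [0, 0, 0], [0, 0, 0], [0, 0, 0], [0, 0, 0], [0, 0, 0]])

```text
clock: 15.65
position: [0.626, 0.1209, 0.0565]
ee_rot: [2.321, 2.117, 0.001]
force: [0.1, -0.2, -1.7]
width: 0.595
gripper_force: 25.0
```

Emit:
carry_out(claw=[5, 5, 6.6, 7.2, 7.2, 7.2, 7.2, 7.2, 7.2, 7.2, 7.2, 7.2], delta_pos=[[0, 0, 0.2], [0, 0, 0], [0, 0, 0], [0, 0, 0], [0, 0, 0], [0, 0, -1.5], [0, 0, -3], [0, 0, -4], [0, 0, -4], [0, 0, -3.5], [0, 0, -1], [0, 0, 0]], angular=[[0, 0, 0], [0, 0, 0], [0, 0, 0], [0, 0, 0], [0, 0, 0], [0, 0, 0], [0, 0, 0], [0, 0, 0], [0, 0, 0], [0, 0, 0], [0, 0, 0], [0, 0, 0]])

```text
clock: 16.85
position: [0.6268, 0.1209, 0.2269]
ee_rot: [2.32, 2.116, 0.006]
force: [-0.1, -0.0, 0.1]
width: 0.785
gripper_force: 0.0
```

Run:
```python
from h import *
go((.4445,-.166,.12),90)
```

```text
t 16.85 pos [0.6268 0.1209 0.2269] yaw -5.28 tilt [0.004  0.0014] w 7.22 gf 0.0 F [-0.1 -0.   0.1] j7 -0.14
turn tool z 1.4786 then delta cm [-18.24  28.65  10.77] without turn [-30.26 -15.55  10.58]
```

Next I rotate and translate to above the small vial, with the claw at about 4.2 cm.

Emit:
carry_out(claw=[6, 6, 6, 6, 6, 6, 5, 5, 5, 5, 4.4, 4.4, 4.4, 4.4, 4.4, 4.4, 4.4, 4.4, 4.4, 4.4], delta_pos=[[-3.78, -1.94, 0], [-3.78, -1.94, 0], [-3.78, -1.94, 0], [-3.78, -1.94, 0], [-3.78, -1.94, 0], [-3.78, -1.94, 0], [-3.78, -1.94, 0], [-3.8, -1.97, 0], [0, 0, 0], [0, 0, 0], [0, 0, 0], [0, 0, 0], [0, 0, 0], [0, 0, 0], [0, 0, 0], [0, 0, 0], [0, 0, 0], [0, 0, 0], [0, 0, 0], [0, 0, 0]], angular=[[0, 0, 0], [0, 0, 0], [0, 0, 0], [0, 0, 0], [0, 0, 0], [0, 0, 0], [0, 0, 0], [0, 0, 0], [0, 0, 0.135], [0, 0, 0.135], [0, 0, 0.135], [0, 0, 0.135], [0, 0, 0.135], [0, 0, 0.135], [0, 0, 0.135], [0, 0, 0.135], [0, 0, 0.135], [0, 0, 0.135], [0, 0, 0.128], [0, 0, 0]])

```text
clock: 18.85
position: [0.4422, -0.1657, 0.2232]
ee_rot: [3.142, -0.002, -0.004]
force: [-0.4, 0.2, -0.2]
width: 0.478
gripper_force: 0.0
```

Run:
```python
from h import *
go((.4445,-.1663,.018),90)
a=arm.get_image("side");b=arm.get_image("top");save("p5",a,(220,100,420,310),2.8)
p=arm.observe()["position"];print(proj(a,p))
```

```text
t 18.85 pos [ 0.4422 -0.1657  0.2232] yaw -90.07 tilt [-0.0023 -0.0001] w 4.4 gf 0.0 F [-0.4  0.2 -0.2] j7 -1.05
turn tool z -0.0013 then delta cm [ 0.27  0.06 20.52] without turn [ 0.28  0.06 20.52]
[306.39223769 199.92722507]
```

View pics/p5.png

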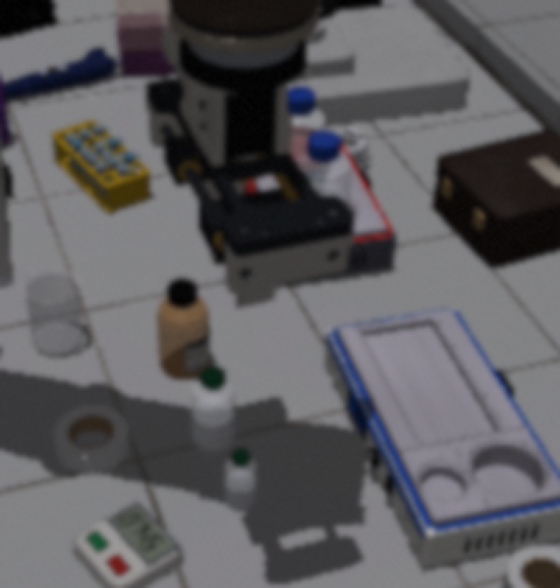

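Both bottles sit in the warm wells and the small vial is at px (306,265). I descend to tip z ≈ 0.020, which keeps the gripper body over the big vial.

Emit:
carry_out(claw=[4.2, 4.2, 4.2, 4.2, 4.2, 4.2, 4.2, 4.2, 4.2, 4.2], delta_pos=[[0.25, 0.06, 3], [0, 0, 3], [0, 0, 3], [0, 0, 3], [0, 0, 2.5], [0, 0, 2], [0, 0, 1.5], [0, 0, 1.3], [0, 0, 1], [0, 0, 0]], angular=[[0, 0, 0], [0, 0, 0], [0, 0, 0], [0, 0, 0], [0, 0, 0], [0, 0, 0], [0, 0, 0], [0, 0, 0], [0, 0, 0], [0, 0, 0]])

```text
clock: 19.95
position: [0.4449, -0.1666, 0.0203]
ee_rot: [-3.141, -0.002, 0.002]
force: [-0.2, 0.5, 0.5]
width: 0.463
gripper_force: 0.0
```

Emit:
carry_out(claw=[2, 2, 2, 2, 2], delta_pos=[[0, 0, 0], [0, 0, 0], [0, 0, 0], [0, 0, 0], [0, 0, 0]], angular=[[0, 0, 0], [0, 0, 0], [0, 0, 0], [0, 0, 0], [0, 0, 0]], force=15)

```text
clock: 20.45
position: [0.446, -0.1669, 0.0217]
ee_rot: [3.141, 0.001, 0.002]
force: [-1.0, -0.9, 5.5]
width: 0.271
gripper_force: 15.0
```

Run:
```python
from h import *
go((.581,-.2328,.13))
a=arm.get_image("side");save("p6",a,(220,160,420,310),4)
```

```text
t 20.45 pos [ 0.446  -0.1669  0.0217] yaw -89.95 tilt [ 0.0011 -0.0002] w 2.49 gf 15.0 F [-1.  -0.9  5.5] j7 -0.71
turn tool z -0.0 then delta cm [ 13.5    6.61 -10.81] without turn [ 13.5    6.61 -10.81]
```

View pics/p6.png

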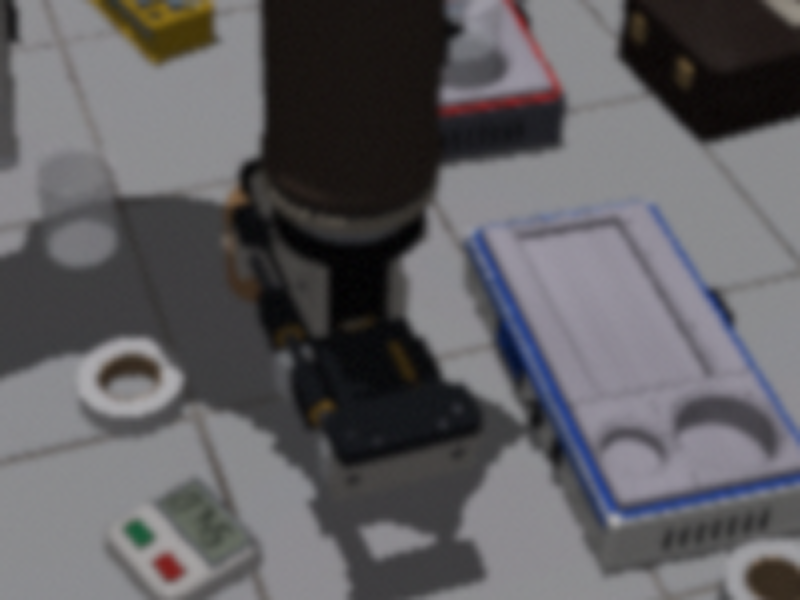

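The gripper stopped at 25 mm, so the vial is held. I lift it and go over the small well at px (377,270).

Emit:
carry_out(claw=[2, 2, 2, 2, 2, 2, 2, 2, 2, 2, 2, 2, 2], delta_pos=[[0, 0, -1], [0, 0, -2.5], [0, 0, -3], [0, 0, -3], [0, 0, -1.5], [2.25, 1.1, 0], [2.25, 1.1, 0], [2.25, 1.1, 0], [2.25, 1.1, 0], [2.25, 1.1, 0], [2.25, 1.11, 0], [0, 0, 0], [0, 0, 0]], angular=[[0, 0, 0], [0, 0, 0], [0, 0, 0], [0, 0, 0], [0, 0, 0], [0, 0, 0], [0, 0, 0], [0, 0, 0], [0, 0, 0], [0, 0, 0], [0, 0, 0], [0, 0, 0], [0, 0, 0]])

```text
clock: 21.8
position: [0.58, -0.2328, 0.1312]
ee_rot: [3.141, 0.001, -0.002]
force: [-1.8, 0.9, -0.6]
width: 0.268
gripper_force: 15.0
```

Run:
```python
from h import *
go((.581,-.2328,.0567))
a=arm.get_image("side");save("p7",a,(300,180,460,300),5)
p=arm.observe()["position"];print("bottom",proj(a,p-[0,0,.0217]),"well",proj(a,(.581,-.2328,.05)))
```

```text
t 21.8 pos [ 0.58   -0.2328  0.1312] yaw -89.98 tilt [-0.0012 -0.0002] w 2.46 gf 15.0 F [-1.8  0.9 -0.6] j7 -0.83
turn tool z -0.0 then delta cm [ 0.11 -0.    7.45] without turn [ 0.11 -0.    7.45]
bottom [380.34405025 250.01392629] well [377.4217283  269.59968797]
```

View pics/p7.png

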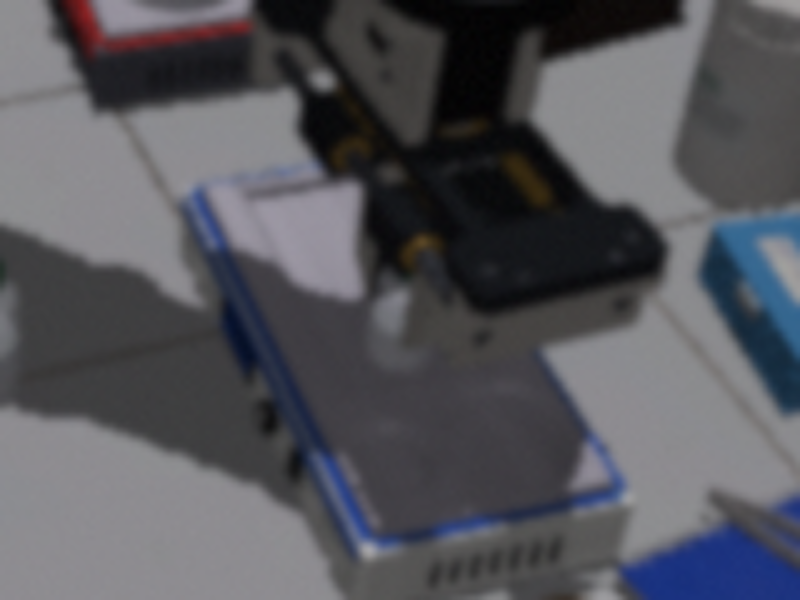

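The vial hangs with its bottom at px (380,250), as predicted. The side view p6 puts the small well's rim centre at about (378,273), slightly off my mean estimate, so I recheck that number.

Run:
```python
from h import *
a=arm.get_image("side")
im=cv2.imread("pics/p6.png")
for n,c in(("vial",(632,451)),("amber",(725,432))):
    px=np.array(c)/4-.375+[220,160];print(n,px,onz(a,px,.05).round(4))
for n,p in(("vial",(.581,-.2328,.05)),("amber",(.6343,-.2363,.05))):
    for r in(.017,.021) if n=="vial" else(.027,.031):
        P=np.array([(proj(a,np.array(p)+[r*np.cos(t),r*np.sin(t),0])-[220,160]+.375)*4 for t in np.linspace(0,6.28,24)])
        for q in P: cv2.circle(im,tuple(q.astype(int)),2,(0,255,0) ,-1)
cv2.imwrite("pics/p6b.png",im[350:550,500:800].repeat(2,0).repeat(2,1))
```

```text
vial [377.625 272.375] [ 0.5779 -0.2399  0.05  ]
amber [400.875 267.625] [ 0.6309 -0.243   0.05  ]
```

View pics/p6b.png

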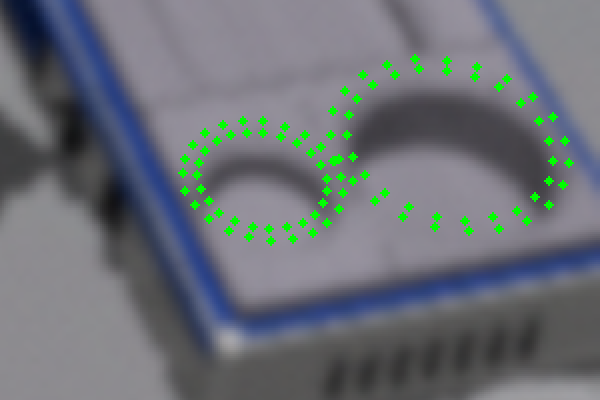

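The dark mouths sit about 2 px lower than my rings, partly because of chamfer depth. I shift the cool targets about 2 mm in -y, well within clearance, and lower with a force check.

Emit:
carry_out(claw=[2, 2, 2, 2, 2, 2, 2, 2, 2], delta_pos=[[0.03, 0.22, 1], [0, 0, 1.5], [0, 0, 1.5], [0, 0, 0.8], [0, 0, 0.7], [0, 0, 0.7], [0, 0, 0.6], [0, 0, 0.4], [0, 0, 0]], angular=[[0, 0, 0], [0, 0, 0], [0, 0, 0], [0, 0, 0], [0, 0, 0], [0, 0, 0], [0, 0, 0], [0, 0, 0], [0, 0, 0]])

```text
clock: 22.8
position: [0.5807, -0.2348, 0.0588]
ee_rot: [-3.141, -0.001, 0.001]
force: [0.5, 0.5, -0.3]
width: 0.271
gripper_force: 15.0
```

Emit:
carry_out(claw=[2, 2, 3.4, 4, 4, 4, 4, 4, 4, 4, 4], delta_pos=[[0, 0, 0.2], [0, 0, 0], [0, 0, 0], [0, 0, 0], [0, 0, 0], [0, 0, -1.5], [0, 0, -3], [0, 0, -4], [0, 0, -4], [0, 0, -2.5], [0, 0, 0]], angular=[[0, 0, 0], [0, 0, 0], [0, 0, 0], [0, 0, 0], [0, 0, 0], [0, 0, 0], [0, 0, 0], [0, 0, 0], [0, 0, 0], [0, 0, 0], [0, 0, 0]])

```text
clock: 23.9
position: [0.5826, -0.2366, 0.2125]
ee_rot: [3.139, 0.0, 0.011]
force: [0.3, -0.6, -0.1]
width: 0.435
gripper_force: 0.0
```

Run:
```python
from h import *
go((.447,-.0015,.2))
```

```text
t 23.9 pos [ 0.5826 -0.2366  0.2125] yaw -89.99 tilt [ 0.007  -0.0023] w 4.01 gf 0.0 F [ 0.3 -0.6 -0.1] j7 -0.88
turn tool z -0.0 then delta cm [-13.56 -23.51   1.1 ] without turn [-13.56 -23.51   1.1 ]
```

Now to amber; the commanded pose is about (.581,-.235,.207).

Emit:
carry_out(claw=[7, 7, 7, 7, 7, 7, 7, 7, 7, 7], delta_pos=[[-1.9, -3.35, 0], [-1.9, -3.35, 0], [-1.9, -3.35, 0], [-1.9, -3.35, 0], [-1.9, -3.35, 0], [-1.9, -3.35, 0], [-2, -3.25, 0], [0, 0, 0], [0, 0, 0], [0, 0, 0]], angular=[[0, 0, 0], [0, 0, 0], [0, 0, 0], [0, 0, 0], [0, 0, 0], [0, 0, 0], [0, 0, 0], [0, 0, 0], [0, 0, 0], [0, 0, 0]])

```text
clock: 24.9
position: [0.4472, -0.0024, 0.2075]
ee_rot: [3.141, -0.001, 0.001]
force: [0.7, 0.0, -0.3]
width: 0.765
gripper_force: 0.0
```

Run:
```python
from h import *
go((.4465,-.0015,.033),90)
a=arm.get_image("side");save("p8",a,(220,100,420,310),2.8)
```

```text
t 24.9 pos [ 0.4472 -0.0024  0.2075] yaw -90.02 tilt [ 0.0007 -0.0002] w 7.04 gf 0.0 F [ 0.7  0.  -0.3] j7 -1.44
turn tool z -0.0004 then delta cm [-0.08 -0.09 17.45] without turn [-0.08 -0.09 17.45]
```

View pics/p8.png

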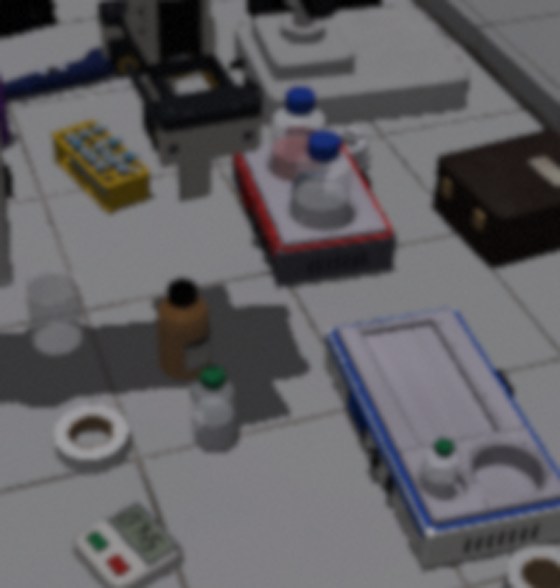

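The small vial stands upright in its well at px (378,266) and amber is at (285,218). I have now viewed 16 pictures, which is over the 14 allowed. I view no more and check by numbers from here on. Down on amber.

Emit:
carry_out(claw=[7, 7, 7, 7, 7, 7, 7, 7, 7, 4, 4, 4, 4, 4, 4], delta_pos=[[-0.08, -0.09, 3], [0, 0, 3], [0, 0, 3], [0, 0, 2.5], [0, 0, 2], [0, 0, 1.5], [0, 0, 1.5], [0, 0, 0.95], [0, 0, 0], [0, 0, 0], [0, 0, 0], [0, 0, 0], [0, 0, 0], [0, 0, 0], [0, 0, 0]], angular=[[0, 0, 0], [0, 0, 0], [0, 0, 0], [0, 0, 0], [0, 0, 0], [0, 0, 0], [0, 0, 0], [0, 0, 0], [0, 0, 0], [0, 0, 0], [0, 0, 0], [0, 0, 0], [0, 0, 0], [0, 0, 0], [0, 0, 0]], force=25)

```text
clock: 26.45
position: [0.4464, -0.0007, 0.0332]
ee_rot: [-3.141, -0.001, -0.002]
force: [-0.5, -1.3, 6.1]
width: 0.484
gripper_force: 25.0
```

Run:
```python
from h import *
go((.6335,-.238,.165))
```

```text
t 26.45 pos [ 0.4464 -0.0007  0.0332] yaw -89.96 tilt [0.0011 0.0002] w 4.46 gf 25.0 F [-0.5 -1.3  6.1] j7 -1.09
turn tool z -0.0 then delta cm [ 18.71  23.74 -13.17] without turn [ 18.71  23.74 -13.17]
```

Emit:
carry_out(claw=[4, 4, 4, 4, 4, 4, 4, 4, 4, 4, 4, 4, 4, 4, 4, 4], delta_pos=[[0, 0, -1], [0, 0, -2.5], [0, 0, -3], [0, 0, -3], [0, 0, -2.5], [0, 0, -1.2], [2.35, 2.97, 0], [2.35, 2.97, 0], [2.35, 2.97, 0], [2.35, 2.97, 0], [2.35, 2.97, 0], [2.35, 2.97, 0], [2.35, 2.97, 0], [2.26, 2.95, 0], [0, 0, 0], [0, 0, 0]], angular=[[0, 0, 0], [0, 0, 0], [0, 0, 0], [0, 0, 0], [0, 0, 0], [0, 0, 0], [0, 0, 0], [0, 0, 0], [0, 0, 0], [0, 0, 0], [0, 0, 0], [0, 0, 0], [0, 0, 0], [0, 0, 0], [0, 0, 0], [0, 0, 0]])

```text
clock: 28.05
position: [0.6325, -0.2385, 0.1636]
ee_rot: [-3.141, 0.001, 0.003]
force: [-0.2, -0.3, -2.1]
width: 0.488
gripper_force: 25.0
```

Run:
```python
from h import *
go((.6335,-.238,.0552))
a=arm.get_image("side");p=arm.observe()["position"]
h=cv2.cvtColor(a["frame"],cv2.COLOR_RGB2HSV).astype(int)
m=(h[...,0]>5)&(h[...,0]<22)&(h[...,1]>70)&(h[...,2]>60);m[:150]=0;m[260:]=0;m[:,:360]=0;m[:,440:]=0
k,l,st,ce=cv2.connectedComponentsWithStats(m.astype(np.uint8));print(st[1:][st[1:,4]>15],ce[1:][st[1:,4]>15])
print("bottom",proj(a,p-[0,0,.0332]),[proj(a,p+[r*np.cos(.3),r*np.sin(.3),-.0332]).round(1) for r in(-.023,.023)], "lowest",max(proj(a,p+[.023*np.cos(t),.023*np.sin(t),-.0332])[1] for t in np.linspace(0,6.3,40)))
print([(np.round(np.array(r["centre"])*[560,420],1),round(r["conf"],2)) for r in arm.place_of("amber_bottle",a)])
```

```text
t 28.05 pos [ 0.6325 -0.2385  0.1636] yaw -90.04 tilt [-0.0021  0.0002] w 4.49 gf 25.0 F [-0.2 -0.3 -2.1] j7 -0.87
turn tool z -0.0 then delta cm [ 0.12 -0.05 10.84] without turn [ 0.12 -0.05 10.84]
[[398 216  16  29 310]] [[405.93870968 229.88064516]]
bottom [406.56876488 238.56291028] [array([398.4, 243.2]), array([414.5, 234. ])] lowest 246.70346598015368
[(array([404.9, 238.3]), 0.92)]
```

Emit:
carry_out(claw=[4, 4, 4, 4, 4, 4, 4, 4, 4, 4], delta_pos=[[0.12, 0, 2], [0, 0, 2.5], [0, 0, 2], [0, 0, 1], [0, 0, 1], [0, 0, 1], [0, 0, 0.8], [0, 0, 0.4], [0, 0, 0], [0, 0, 0]], angular=[[0, 0, 0], [0, 0, 0], [0, 0, 0], [0, 0, 0], [0, 0, 0], [0, 0, 0], [0, 0, 0], [0, 0, 0], [0, 0, 0], [0, 0, 0]])

```text
clock: 29.15
position: [0.6346, -0.2381, 0.0581]
ee_rot: [3.141, 0.001, 0.001]
force: [0.3, 0.1, -1.3]
width: 0.489
gripper_force: 25.0
```

Emit:
carry_out(claw=[4, 4, 5.4, 6, 6, 6, 6, 6, 6, 6, 6, 6], delta_pos=[[0, 0, 0.28], [0, 0, 0], [0, 0, 0], [0, 0, 0], [0, 0, 0], [0, 0, -1.5], [0, 0, -3], [0, 0, -4], [0, 0, -4], [0, 0, -2.5], [0, 0, 0], [0, 0, 0]], angular=[[0, 0, 0], [0, 0, 0], [0, 0, 0], [0, 0, 0], [0, 0, 0], [0, 0, 0], [0, 0, 0], [0, 0, 0], [0, 0, 0], [0, 0, 0], [0, 0, 0], [0, 0, 0]])

```text
clock: 30.35
position: [0.6346, -0.238, 0.2061]
ee_rot: [3.142, 0.001, 0.003]
force: [-0.4, 0.4, -0.0]
width: 0.656
gripper_force: 0.0
```

Run:
```python
from h import *
go((.4446,.3164,.2),15.4)
a,b=arm.get_image("side"),arm.get_image("top")
for n in("amber_bottle","vial","film_roll","blue_bottle","pink_bottle","tube_rack"):
    for i,z in((a,0),(b,0)):
        print(n,[(onz(i,np.array(r["centre"])*[560,420],{"amber_bottle":.022,"vial":.035,"blue_bottle":.02,"pink_bottle":.02}.get(n,0))[:2].round(3).tolist(),round(r["conf"],2)) for r in arm.place_of(n,i)])
h=cv2.cvtColor(a["frame"],cv2.COLOR_RGB2HSV)
m=((h[...,0]>15)&(h[...,0]<32)&(h[...,1]>110)).astype(np.uint8);m[:,:200]=0
k,l,st,ce=cv2.connectedComponentsWithStats(cv2.morphologyEx(m,cv2.MORPH_CLOSE,np.ones((5,5))));j=1+np.argmax(st[1:,4])
c=cv2.convexHull(np.argwhere(l==j)[:,::-1].astype(np.int32));print("hull",cv2.approxPolyDP(c,2,True)[:,0].tolist())
for nm,C,w in(("avg",(.4446,.3164),15.4),("top",(.4466,.3154),15.4)):
    t=np.radians(w);X=np.array([np.cos(t),np.sin(t)]);Y=np.array([-np.sin(t),np.cos(t)])
    P=np.array([proj(a,(*(np.array(C)+X*sx*.028+Y*sy*.065),z)) for sx in(-1,1) for sy in(-1,1) for z in(0,.035)])
    print(nm,cv2.convexHull(P.astype(np.float32))[:,0].round(1).tolist())
```

```text
t 30.35 pos [ 0.6346 -0.238   0.2061] yaw -89.96 tilt [ 0.0016 -0.0001] w 6.03 gf 0.0 F [-0.4  0.4 -0. ] j7 -0.89
turn tool z 1.3027 then delta cm [-58.49   3.59   0.52] without turn [-18.96 -55.45   0.58]
amber_bottle [([0.629, -0.24], 0.97)]
amber_bottle []
vial [([0.44, -0.125], 0.8), ([0.573, -0.242], 0.66)]
vial []
film_roll [([0.609, -0.345], 0.75)]
film_roll []
blue_bottle [([0.621, 0.133], 0.94)]
blue_bottle [([0.627, 0.131], 0.6)]
pink_bottle [([0.584, -0.228], 0.65), ([0.627, 0.198], 0.64), ([0.326, 0.402], 0.49)]
pink_bottle [([0.341, 0.434], 0.81), ([0.637, 0.214], 0.66)]
tube_rack [([0.448, 0.32], 0.91)]
tube_rack [([0.447, 0.321], 0.67)]
hull [[272, 169], [257, 174], [240, 157], [239, 148], [252, 144], [272, 161]]
avg [[274.29998779296875, 170.3000030517578], [258.20001220703125, 176.3000030517578], [238.1999969482422, 156.39999389648438], [237.1999969482422, 146.89999389648438], [252.89999389648438, 141.6999969482422], [273.8999938964844, 160.60000610351562]]
top [[275.1000061035156, 170.39999389648438], [258.8999938964844, 176.3000030517578], [238.89999389648438, 156.5], [237.89999389648438, 147.0], [253.60000610351562, 141.8000030517578], [274.6000061035156, 160.60000610351562]]
```

The rack model matches its outline in the side view. I go above the rack.

Emit:
carry_out(claw=[6.5, 7.5, 8, 8, 8, 8, 8, 8, 8, 8, 8, 8, 8, 8, 8, 8], delta_pos=[[-1.27, -3.7, 0], [-1.27, -3.7, 0], [-1.27, -3.7, 0], [-1.27, -3.7, 0], [-1.27, -3.7, 0], [-1.27, -3.7, 0], [-1.27, -3.7, 0], [-1.27, -3.7, 0], [-1.27, -3.7, 0], [-1.27, -3.7, 0], [-1.27, -3.7, 0], [-1.27, -3.7, 0], [-1.27, -3.7, 0], [-1.27, -3.7, 0], [-1.22, -3.7, 0], [0, 0, 0]], angular=[[0, 0, 0], [0, 0, 0], [0, 0, 0], [0, 0, 0], [0, 0, 0], [0, 0, 0], [0, 0, 0], [0, 0, 0], [0, 0, 0], [0, 0, 0], [0, 0, 0], [0, 0, 0], [0, 0, 0], [0, 0, 0], [0, 0, 0], [0, 0, 0]])

```text
clock: 32.65
position: [0.4413, 0.3232, 0.2044]
ee_rot: [-3.14, -0.015, 0.002]
force: [0.2, 0.2, -0.6]
width: 0.874
gripper_force: 0.0
```

Emit:
carry_out(claw=[8, 8, 8, 8, 8, 8, 8, 8, 8, 8, 8, 8, 8, 8, 8, 8], delta_pos=[[0, 0, 0], [0, 0, 0], [0, 0, 0], [0, 0, 0], [0, 0, 0], [0, 0, 0], [0, 0, 0], [0, 0, 0], [0, 0, 0], [0, 0, 0], [0, 0, 0], [0, 0, 0], [0, 0, 0], [0, 0, 0], [0, 0, 0], [0, 0, 0]], angular=[[0, 0, -0.1315], [0, 0, -0.1315], [0, 0, -0.1315], [0, 0, -0.1315], [0, 0, -0.1315], [0, 0, -0.1315], [0, 0, -0.1315], [0, 0, -0.1315], [0, 0, -0.1315], [0, 0, -0.1315], [0, 0, -0.1315], [0, 0, -0.1315], [0, 0, -0.1315], [0, 0, -0.13], [0, 0, 0], [0, 0, 0]])

```text
clock: 34.25
position: [0.4443, 0.3166, 0.205]
ee_rot: [1.909, 2.495, 0.0]
force: [-1.1, -0.2, -0.1]
width: 0.873
gripper_force: 0.0
```

Run:
```python
from h import *
go((.4446,.317,.015),15.4)
# rim of white box nearest: top-view check of box front edge
b=arm.get_image("top");print([onz(b,(r),z).round(3)[:2].tolist() for r in((170,258),(200,258)) for z in(.08,.12)])
```

```text
t 34.25 pos [0.4443 0.3166 0.205 ] yaw 15.18 tilt [0.0002 0.0002] w 8.04 gf 0.0 F [-1.1 -0.2 -0.1] j7 -0.3
turn tool z -0.0038 then delta cm [ 0.03  0.04 19.  ] without turn [ 0.03  0.04 19.  ]
[[0.342, 0.32], [0.341, 0.309], [0.341, 0.245], [0.341, 0.237]]
```

The gripper body's corner would come close to the white box's front edge (x ≈ .341), so I work out the box's height and my clearance first.

Run:
```python
from h import *
a=arm.get_image("side");b=arm.get_image("top")
g=onz(a,(224.3,202),0);print("box near-right bottom",g.round(3))
for z in(.08,.1,.12,.14,.16): print(z,proj(a,(g[0],g[1],z)).round(1), "back-left/right front top corners from top:",onz(b,(166,257),z)[:2].round(3),onz(b,(236,265),z)[:2].round(3),"side of those",proj(a,onz(b,(166,257),z)).round(1),proj(a,onz(b,(236,265),z)).round(1))
```

```text
box near-right bottom [0.317 0.158 0.   ]
0.08 [220.7 178.4] back-left/right front top corners from top: [0.344 0.33 ] [0.324 0.155] side of those [219.8 144.1] [223.6 178.4]
0.1 [219.8 172.2] back-left/right front top corners from top: [0.344 0.324] [0.324 0.153] side of those [219.2 139.2] [222.9 172.7]
0.12 [218.8 165.8] back-left/right front top corners from top: [0.343 0.318] [0.324 0.151] side of those [218.5 134. ] [222.1 166.7]
0.14 [217.9 159.2] back-left/right front top corners from top: [0.343 0.313] [0.324 0.148] side of those [217.8 128.8] [221.4 160.6]
0.16 [216.8 152.5] back-left/right front top corners from top: [0.343 0.307] [0.324 0.146] side of those [217.1 123.3] [220.6 154.4]
```

The box is about 0.13 m tall and a centred descent would clear it by only ~4 mm. I come down offset 9 mm away from it in the closing direction, with the claw fully open, and 8 mm along the rack. The closing fingers then draw the rack to the centre.

Emit:
carry_out(claw=[9.15, 9.15, 9.15, 9.15, 9.15, 9.15, 9.15, 9.15, 9.15, 9.15, 9.15, 9.15], delta_pos=[[-0.76, 0.94, 0], [0, 0, 0], [0, 0, 2], [0, 0, 2.5], [0, 0, 2.5], [0, 0, 2.5], [0, 0, 2.5], [0, 0, 2], [0, 0, 1.6], [0, 0, 1.5], [0, 0, 1.2], [0, 0, 0]], angular=[[0, 0, -0.003], [0, 0, 0], [0, 0, 0], [0, 0, 0], [0, 0, 0], [0, 0, 0], [0, 0, 0], [0, 0, 0], [0, 0, 0], [0, 0, 0], [0, 0, 0], [0, 0, 0]])

```text
clock: 35.6
position: [0.4545, 0.3114, 0.0205]
ee_rot: [-1.9, -2.502, 0.004]
force: [0.6, -0.1, 0.4]
width: 0.997
gripper_force: 0.0
```

Emit:
carry_out(claw=[9.15, 9.15, 8.6, 8.2, 7.8, 7.4, 7, 6.6, 6.2, 5.8, 5, 5, 5, 5, 5], delta_pos=[[0, 0, 0.6], [0, 0, 0], [0, 0, 0], [0, 0, 0], [0, 0, 0], [0, 0, 0], [0, 0, 0], [0, 0, 0], [0, 0, 0], [0, 0, 0], [0, 0, 0], [0, 0, 0], [0, 0, 0], [0, 0, 0], [0, 0, 0]], angular=[[0, 0, 0], [0, 0, 0], [0, 0, 0], [0, 0, 0], [0, 0, 0], [0, 0, 0], [0, 0, 0], [0, 0, 0], [0, 0, 0], [0, 0, 0], [0, 0, 0], [0, 0, 0], [0, 0, 0], [0, 0, 0], [0, 0, 0]], force=30)

```text
clock: 37.1
position: [0.4552, 0.3121, 0.0159]
ee_rot: [1.899, 2.502, 0.0]
force: [-0.7, -0.8, -1.8]
width: 0.602
gripper_force: 30.0
```

Run:
```python
from h import *
go((.619,-.1265,.17),-3.7)
```

```text
t 37.1 pos [0.4552 0.3121 0.0159] yaw 15.6 tilt [0.0002 0.    ] w 5.54 gf 30.0 F [-0.7 -0.8 -1.8] j7 -0.15
turn tool z 0.3368 then delta cm [-42.71  19.18 -15.41] without turn [-46.65   3.98 -15.41]
```

Emit:
carry_out(claw=[5, 5, 5, 5, 5, 5, 5, 5], delta_pos=[[0, 0, -0.8], [0, 0, -2], [0, 0, -3], [0, 0, -3.5], [0, 0, -3.5], [0, 0, -2.7], [0, 0, -1.5], [0, 0, 0]], angular=[[0, 0, 0], [0, 0, 0], [0, 0, 0], [0, 0, 0], [0, 0, 0], [0, 0, 0], [0, 0, 0], [0, 0, 0]])

```text
clock: 37.9
position: [0.4563, 0.3128, 0.1887]
ee_rot: [1.899, 2.502, 0.007]
force: [-0.2, -0.1, -1.3]
width: 0.604
gripper_force: 30.0
```

Emit:
carry_out(claw=[5, 5, 5, 5, 5, 5, 5, 5, 5, 5, 5, 5, 5, 5, 5, 5, 5, 5, 5, 5], delta_pos=[[-2, 0.17, 0], [-3.33, 0.284, 0], [-3.33, 0.284, 0], [-3.33, 0.284, 0], [-3.33, 0.284, 0], [-3.33, 0.284, 0], [-3.33, 0.284, 0], [-3.33, 0.284, 0], [-3.33, 0.284, 0], [-3.33, 0.284, 0], [-3.33, 0.284, 0], [-3.33, 0.284, 0], [-3.33, 0.284, 0], [-2.7, 0.23, 0], [-2, 0.17, 0], [0, 0, 0], [0, 0, 0], [0, 0, 0], [0, 0, 0], [0, 0, 0]], angular=[[0, 0, 0], [0, 0, 0], [0, 0, 0], [0, 0, 0], [0, 0, 0], [0, 0, 0], [0, 0, 0], [0, 0, 0], [0, 0, 0], [0, 0, 0], [0, 0, 0], [0, 0, 0], [0, 0, 0], [0, 0, 0], [0, 0, 0], [0, 0, 0.084], [0, 0, 0.084], [0, 0, 0.084], [0, 0, 0.085], [0, 0, 0]])

```text
clock: 39.9
position: [0.6183, -0.1264, 0.1847]
ee_rot: [-2.293, -2.146, 0.002]
force: [1.0, 0.3, -2.2]
width: 0.606
gripper_force: 30.0
```

```bash
cat > rk.py <<'E'
from h import *
from scipy.optimize import minimize
go((.619,-.1265,.056),-3.7)
s=arm.observe();p=s["position"];R=Ro.from_rotvec(s["ee_rot"]).as_matrix();X=R[:,1];Y=np.array([-X[1],X[0],0])
a,b=arm.get_image("side"),arm.get_image("top")
def hull(im,d,tilt):
    Yt=Y+[0,0,tilt];c=p-[0,0,.0159]+Y*d
    return cv2.convexHull(np.array([proj(im,c+X*u*.028+Yt*v*.065+np.array([0,0,z])) for u in(-1,1) for v in(-1,1) for z in(0,.034)]).astype(np.float32))
f=cv2.cvtColor(a["frame"],cv2.COLOR_RGB2HSV)
m=((f[...,0]>15)&(f[...,0]<34)&(f[...,1]>90)&(f[...,2]>50)).astype(np.uint8);m[:,:300]=0
k,l,st,ce=cv2.connectedComponentsWithStats(cv2.morphologyEx(m,cv2.MORPH_CLOSE,np.ones((7,7))));j=1+np.argmax(st[1:,4])
print("yellow side bbox",st[j]);H=cv2.convexHull(np.argwhere(l==j)[:,::-1].astype(np.int32));print(cv2.approxPolyDP(H,1.5,True)[:,0].tolist())
for d in(0,.008,.014): print(d,hull(a,d,0)[:,0].round(1).tolist())
for n,i in(("side",a),("top",b)): 
    print(n,[(np.round(np.array(r["centre"])*[560,420],1),round(r["conf"],2)) for r in arm.place_of("tube_rack",i)],[proj(i,p-[0,0,.0159]+Y*d).round(1) for d in(0,.008,.014)])
E
python3 rk.py
```

```text
t 39.9 pos [ 0.6183 -0.1264  0.1847] yaw -3.78 tilt [-0.0019 -0.0001] w 5.57 gf 30.0 F [ 1.   0.3 -2.2] j7 0.34
turn tool z -0.0014 then delta cm [-1.000e-02  9.000e-02  1.287e+01] without turn [-1.000e-02  9.000e-02  1.287e+01]
yellow side bbox [365 168  38  45 754]
[[398, 207], [375, 211], [365, 194], [373, 172], [382, 168], [402, 192]]
0 [[405.79998779296875, 196.60000610351562], [403.0, 209.6999969482422], [377.29998779296875, 214.10000610351562], [354.79998779296875, 177.5], [356.20001220703125, 164.89999389648438], [380.0, 161.39999389648438]]
0.008 [[404.0, 194.1999969482422], [401.29998779296875, 207.1999969482422], [375.70001220703125, 211.60000610351562], [353.6000061035156, 175.5], [354.8999938964844, 162.89999389648438], [378.6000061035156, 159.39999389648438]]
0.014 [[402.70001220703125, 192.39999389648438], [400.0, 205.39999389648438], [374.6000061035156, 209.6999969482422], [352.70001220703125, 174.0], [354.0, 161.5], [377.6000061035156, 158.0]]
side [] [array([377.7, 192.8]), array([376.3, 190.6]), array([375.2, 188.9])]
top [] [array([353. , 138.2]), array([349.6, 138. ]), array([347. , 137.9])]
```

The rack hangs level. Its visible near end fits an offset of about 8 mm along the rack, as intended, so I correct by that and lower it.

Emit:
carry_out(claw=[5, 5, 5, 5, 5, 5, 5, 5, 5, 5, 5, 5], delta_pos=[[-0.83, 0.04, 0], [0, 0, 2], [0, 0, 2.5], [0, 0, 2.5], [0, 0, 2], [0, 0, 1], [0, 0, 0.7], [0, 0, 0.5], [0, 0, 0.4], [0, 0, 0.4], [0, 0, 0.4], [0, 0, 0]], angular=[[0, 0, 0], [0, 0, 0], [0, 0, 0], [0, 0, 0], [0, 0, 0], [0, 0, 0], [0, 0, 0], [0, 0, 0], [0, 0, 0], [0, 0, 0], [0, 0, 0], [0, 0, 0]])

```text
clock: 41.3
position: [0.6186, -0.1347, 0.0616]
ee_rot: [-2.292, -2.148, 0.0]
force: [0.3, 0.7, -1.5]
width: 0.606
gripper_force: 30.0
```

Run:
```python
from h import *
go((.619,-.1347,.056),-3.7)
```

```text
t 41.3 pos [ 0.6186 -0.1347  0.0616] yaw -3.69 tilt [-0.0004  0.0002] w 5.58 gf 30.0 F [ 0.3  0.7 -1.5] j7 0.43
turn tool z 0.0002 then delta cm [0.   0.04 0.56] without turn [0.   0.04 0.56]
```

Emit:
carry_out(claw=[5, 5, 5, 5], delta_pos=[[0, 0, 0.2], [0, 0, 0.2], [0, 0, 0.15], [0, 0, 0]], angular=[[0, 0, 0], [0, 0, 0], [0, 0, 0], [0, 0, 0]])

```text
clock: 41.7
position: [0.6187, -0.1348, 0.0562]
ee_rot: [-2.292, -2.148, 0.0]
force: [0.5, -0.8, -0.6]
width: 0.607
gripper_force: 30.0
```

It went to the floor without resistance. Release, lift clear and retreat a little.

Emit:
carry_out(claw=[5, 6, 6.6, 7, 7, 7, 7, 7, 7, 7, 7, 7, 7, 7, 7, 7, 7, 7], delta_pos=[[0, 0, 0.03], [0, 0, 0], [0, 0, 0], [0, 0, 0], [0, 0, 0], [0, 0, -1], [0, 0, -3], [0, 0, -4], [0, 0, -4], [0, 0, -4], [0, 0, -2], [0, -3, 0], [0, -4, 0], [0, -4, 0], [0, -4, 0], [0, -4, 0], [0, -2, 0], [0, 0, 0]], angular=[[0, 0, 0], [0, 0, 0], [0, 0, 0], [0, 0, 0], [0, 0, 0], [0, 0, 0], [0, 0, 0], [0, 0, 0], [0, 0, 0], [0, 0, 0], [0, 0, 0], [0, 0, 0], [0, 0, 0], [0, 0, 0], [0, 0, 0], [0, 0, 0], [0, 0, 0], [0, 0, 0]])

```text
clock: 43.5
position: [0.4066, -0.1214, 0.2367]
ee_rot: [-2.292, -2.146, -0.003]
force: [0.3, 0.4, 0.5]
width: 0.766
gripper_force: 0.0
```

Run:
```python
from h import *
go((.45,-.12,.2))
a,b=arm.get_image("side"),arm.get_image("top")
Z={"amber_bottle":.022,"vial":.035,"blue_bottle":.02,"pink_bottle":.02,"tube_rack":.04}
for n in("amber_bottle","vial","film_roll","blue_bottle","pink_bottle","tube_rack"):
    print(n,[[(onz(i,np.array(r["centre"])*[560,420],Z.get(n,0))[:2].round(3).tolist(),round(r["conf"],2)) for r in arm.place_of(n,i)] for i in(a,b)])
f=cv2.cvtColor(a["frame"],cv2.COLOR_RGB2HSV)
def blob(lo,hi,s,c,r):
    m=((f[...,0]>lo)&(f[...,0]<hi)&(f[...,1]>s)).astype(np.uint8);y,x=np.mgrid[:420,:560];m[(abs(x-c[0])>r)|(abs(y-c[1])>r)]=0
    k,l,st,ce=cv2.connectedComponentsWithStats(cv2.morphologyEx(m,cv2.MORPH_CLOSE,np.ones((5,5))));
    if k<2: return None
    j=1+np.argmax(st[1:,4]);return ce[j].round(1),cv2.approxPolyDP(cv2.convexHull(np.argwhere(l==j)[:,::-1].astype(np.int32)),1.5,True)[:,0].tolist()
for n,args,p in(("blue cap",(105,128,100,None,10),(.626,.121,.122)),("pink cap",(105,128,100,None,10),(.633,.2066,.122)),("vial cap",(50,95,60,None,8),(.581,-.235,.085))):
    q=proj(a,p);print(n,"expected",q.round(1),"seen",(blob(*args[:3],q,args[4]) or [None])[0])
t=-.065;X=np.array([np.cos(t),np.sin(t),0]);Y=np.array([-X[1],X[0],0])
P=np.array([proj(a,np.array([.619,-.1267,0])+X*u*.028+Y*v*.065+[0,0,z]) for u in(-1,1) for v in(-1,1) for z in(.05,.074)]).astype(np.float32)
print("rack exp",cv2.convexHull(P)[:,0].round(0).tolist(),"seen",blob(15,34,90,proj(a,(.619,-.1267,.06)),50))
```

```text
t 43.5 pos [ 0.4066 -0.1214  0.2367] yaw -3.76 tilt [0.0003 0.0024] w 7.05 gf 0.0 F [0.3 0.4 0.5] j7 0.19
turn tool z -0.0 then delta cm [0.41 4.32 3.67] without turn [0.41 4.32 3.67]
amber_bottle [[], [([0.632, -0.237], 0.73)]]
vial [[([0.433, -0.125], 0.92), ([0.575, -0.232], 0.76)], [([0.444, -0.093], 0.56)]]
film_roll [[([0.609, -0.338], 0.69)], [([0.614, -0.338], 0.82)]]
blue_bottle [[([0.618, 0.119], 0.75)], [([0.628, 0.124], 0.56)]]
pink_bottle [[([0.626, 0.209], 0.59), ([0.343, 0.408], 0.56), ([0.636, -0.239], 0.5)], [([0.641, 0.213], 0.66), ([0.343, 0.426], 0.66)]]
tube_rack [[([0.619, -0.124], 0.94)], [([0.63, -0.136], 0.73)]]
blue cap expected [336.3 151.8] seen [336.  151.6]
pink cap expected [327.2 135.9] seen None
vial cap expected [380. 259.] seen [378.2 258.9]
rack exp [[396.0, 243.0], [395.0, 250.0], [371.0, 255.0], [351.0, 217.0], [352.0, 210.0], [374.0, 206.0]] seen (array([371.9, 234.6]), [[392, 254], [369, 256], [351, 222], [353, 211], [373, 208], [394, 242]])
```

Everything matches except pink's cap in the side view, which the arm probably hides. I check it in the top view, then hand in if it agrees.

Run:
```python
from h import *
b=arm.get_image("top");f=cv2.cvtColor(b["frame"],cv2.COLOR_RGB2HSV);ok=True
y,x=np.mgrid[:420,:560]
for n,p,lo,hi,s in(("pink",(.635,.2056,.127),105,128,100),("blue",(.628,.120,.127),105,128,100),("vial",(.583,-.236,.086),50,95,60)):
    q=proj(b,p);m=(f[...,0]>lo)&(f[...,0]<hi)&(f[...,1]>s)&(np.hypot(x-q[0],y-q[1])<12)
    c=np.array([x[m].mean(),y[m].mean()]) if m.any() else np.array([1e3,1e3]);print(n,q.round(1),c.round(1),m.sum());ok&=bool(np.hypot(*(c-q))<3.5)
print(ok)
if ok: print(arm.sign_off())
```

```text
pink [214.7 137.4] [213.6 137.3] 113
blue [249.5 140. ] [248.7 140.6] 112
vial [392.1 161. ] [1000. 1000.] 0
False
```

Pink and blue are confirmed from above. The vial's cap does not show in the top view (likely behind the arm), but the side view had it within 2 px of where it should be. Handing in.

```bash
python3 -c "
from cell import arm
print(arm.sign_off())"
```

```text
the job is handed in; nothing more can be done
None
```

All five items were set into their openings and the job is handed in at about 44 s; the film roll measures where it stood, the verdict was not shown to me, and I viewed 16 pictures against the limit of 14.

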